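# Rack the sawn strip, then hold the next blank to fence, bed and stop

### The arm

A 6-joint arm with a two-finger parallel gripper is mounted at the origin on the work surface. World frame = base frame: x ahead of the robot, y to its left, z up, the work surface at z = 0. Lengths are in m, angles in rad, forces in N, time in s.
With the tool pointing down it reaches from about 0.35 to 0.85 m from the base axis. Payload 8.1 kg.
Tool frame: the origin (TCP) lies between the finger pads; the fingertips stand tips_ahead ahead of it and the grasp point (between the pads) lies 8 mm behind it (tips_ahead is the distance from the TCP to the fingertips, in m); z points along the fingers, x is the direction in which the jaws open and shut, and the axes are right-handed (so a half turn about z gives the same grasp; the last joint's range is limited). The gripper opens to 93 mm and grips with 3 to 60 N. Pads are 15 mm wide; open, the fingers measure 128 mm over their backs; the gripper's body (75 mm by 188 mm) begins 65 mm behind the grasp point.
Start: joints at [1.158, 0.13, 1.488, -0, 1.523, -0.085], TCP at [0.193, 0.568, 0.191] pointing down, gripper open.
Joint ranges: [-2.96, 2.96], [-0.89, 2.26], [0.02, 2.5], [-1.34, 4.48], [0, 2.73], [-2.66, 2.66]. Speed limits (rad/s): [2.39, 2.39, 2.79, 3.14, 3.14, 3.14].

### API

Orientations are given as a rotation vector (axis times angle).
In Python, from plant import * gives the robot as it stands.
- The arm moves only by the tool play_rows, never from a script. Its argument "increments" is a list that holds one entry, the list of rows, each a list of 4 numbers: the shift along the tool's x, y, z in cm, then the turn about the tool's z in rad. A call has 1 to 5 rows; each row is the pose to reach, as a shift and turn from the pose measured when the call began, along the tool's axes at that moment; what a row does not reach only later rows make up. A row lasts 1/10 s, in which the tool goes at most 50 mm and 8.59 degrees, less where a joint would pass 70% of its speed; a pose out of reach is approached as far as the arm can. A call with a gripper value outside its range is refused whole. "jaw" is the finger opening in cm, from 0 to 9.3, set as the call begins (left out, the last holds). The fingers move at their own pace and stop on an object; "squeeze" is the grip in N (left out, the last holds). Time passes only in rows, so rows that repeat a pose let the fingers close. It gives the time, the measured TCP pose, the force and the opening at its end, in the units of the state.
- read_state(): the state, without advancing time (a new reading comes with each control period).
- read_camera(name): name is "side" or "top" or "wrist"; returns (picture, depth): 400x640x3 uint8, blue, green, red; 400x640 float32, m along the optical axis (not along the pixel's ray), 0 where there is no reading.
- camera_params(name): a dict with "K" (3x3 intrinsics, pixels), "eye" and "orientation" of the camera in the world. Camera axes: x right, y up, looking along -z (the intrinsics and any distortion apply to the point x, -y, -z); pixel columns grow to the right and rows downward; lengths in m; the calibration is good to about 2 mm. The wrist camera is an equidistant fisheye: a pixel r from the principal point sees the ray r / f radians off the axis. A picture is of the moment at which its call begins: read the wrist's pose just before it. camera_params takes no time and is no camera call; for the wrist camera it gives the pose at the moment of the call.
- close_job(): hands the job in, once; it reports no verdict.
The state is a dict: "t": time; "q": joint angles; "dq": joint speeds; "joint_torque": joint torques, N m; "tool_pos": TCP position; "orientation": TCP orientation; "force": force on the tool from outside, world axes, zero at the start; "wrist_torque": the same for the moment, N m; "opening": finger opening in m.
Only numpy, scipy, OpenCV 4.12 (cv2) and the standard library are available. Lean on these libraries where they do the work, as an engineer would, in place of code of your own. Each camera call takes 0.05 s, during which the arm holds its last target.

### The job

Clear the short sawn strip off the bed of the hand-saw mitre box and stand it on edge in the free slot of the strip rack. Then take the long blank out of the rack, stand it on edge on the bed with its end against the orange stop block, and finish while holding it there for the saw with one firm diagonal push of the fingers, down onto the bed and back against the fence together; do not let go at the end. Leave everything else where it is.

Things in the scene. Friction and masses are not known exactly. Their poses are not given: they have to be found in the camera images.
- mitre_box: fixed hand-saw mitre box: green cast base, aluminium bed, grey fence along the back; turned up to 7 degrees. Origin on the bench under it; its x points to the fence, y along the fence to the robot's left, z up. At the kerf (y = -70 mm) a quadrant plate and knob stick out in front to x = -110 mm, below z = 30 mm, and behind the fence stand two saw-guide posts, x = 78 to 108 mm, top at z = 172 mm
- bed: aluminium bed plate, part of the mitre box (same origin and axes as mitre_box): top at z = 40 mm, front edge at x = -65 mm, y from -180 to +180 mm
- fence: grey upright fence, part of the mitre box (same origin and axes as mitre_box): the face that the work goes against is the plane x = +45 mm, 14 mm thick, top at z = 90 mm, y from -180 to +180 mm with a 14 mm gap for the saw at y = -70 mm
- stop_block: orange stop block clamped to the left part of the fence (fixed in a run; its place along the fence differs). Axes as the mitre box. Origin on the bed top, on the fence face, at the right-hand face that the blank's end meets: block fills y = 0 to +28, x = -60 to 0, z = 1 to 47 mm; its steel clamp above goes over the fence, z up to 61 mm
- rack: fixed plywood strip rack, 130 (x) by 226 (y) mm, origin on the bench under its centre, turned up to 12 degrees. Four slots along x, at y = -75, -25, +25, +75 mm, 25 mm wide, floor z = 8 mm, between teeth (top z = 36 mm) of two rails at x = -55 to -39 and +39 to +55 mm; open between the rails. Slot y = +25 starts empty; the others hold the blank and two strips in any order
- cut_strip: the short sawn strip, light wood, 20 mm thick (its x), 130 mm long (its y), 45 mm high (its z), about 60 g. Origin: centre of its underside. It starts standing on edge on the bed, clear of the fence
- blank: the long blank, light wood, 20 mm thick (its x), 220 mm long (its y), 45 mm high (its z), about 100 g. Origin: centre of its underside. It starts on edge in one of the rack's slots
- racked_a: a short strip already in the rack, 20 x 130 x 45 mm, same shape and axes as the sawn strip; to be left there
- racked_b: another short strip already in the rack, 20 x 130 x 45 mm, same shape and axes; to be left there
- pull_saw: pull saw lying on the bench in front of the mitre box, about 430 mm long along its y, 22 mm high; origin under the joint of handle and blade; to be left alone
- try_square: try square lying on the bench to the left, 100 x 170 mm, 18 mm high, origin under its wooden stock; to be left alone
- tape_roll: roll of parcel tape lying at the left, 100 mm across, 48 mm high, origin under its centre; to be left alone
- castor: loose trolley castor standing on its plate behind, 90 mm across, 97 mm high, origin under the plate; to be left alone
- screwdriver: screwdriver lying behind the rack, origin under its middle; to be left alone

How it is judged:
On the way, in this order (a step that is already met when the one before it is completed fails the run):
1. the sawn strip stands on edge on the floor of a rack slot, let go (z of cut_strip in the frame of rack between 0.003 and 0.013 m and x of cut_strip in the frame of rack between -0.045 and 0.045 m and y of cut_strip in the frame of rack between -0.1 and 0.1 m and angle between cut_strip's own z axis and vertical below 0.2 rad and contact force between the fingers and cut_strip below 0.1 N), for 0.2 s.
2. the blank stands on edge on the bed (contact force between blank and bed above 0.1 N and angle between blank's own z axis and vertical below 0.1 rad and contact force between blank and rack below 0.05 N), for 0.1 s.
At the end, for the whole second after the job is handed in: the sawn strip stands on edge in a rack slot, let go; the blank stands upright on the bed, its back on the fence (2.5 mm, 0.03 rad), its end at the stop (3 mm), at rest, and the fingers still press it with over 2 N on the fence and 3 N on the bed (all of step 1 and y of blank in the frame of stop_block between -0.113 and -0.107 m and x of blank in the frame of stop_block between -0.0125 and -0.0075 m and z of blank in the frame of stop_block between -0.002 and 0.002 m and angle between blank's own z axis and vertical below 0.05 rad and angle between the y axis of blank and the y axis of fence, either way round below 0.03 rad and contact force between blank and fence above 2 N and contact force between blank and bed above 3 N and contact force between the fingers and blank above 3 N and linear speed of blank below 0.01 m/s); the arm keeps its last pose, push and grip.
It fails at once if a strip that was in the rack is knocked about (distance of any of racked_a, racked_b from where it was at the start of the episode above 0.03 m or angle between any of racked_a, racked_b's own z axis and vertical above 0.35 rad).
It fails at once if another thing on the bench is disturbed (distance of any of pull_saw, try_square, tape_roll, castor, screwdriver from where it was at the start of the episode above 0.03 m).
It also fails if it takes over 67 s, if anything falls off the work surface, if the arm or the gripper's body presses on something with over 40 N, if the wrist force passes 120 N, or if a joint passes its speed limit or range.

## Working session

There is one attempt and no reset: what is moved stays moved. The work goes in short steps, Python scripts to look and compute and a tool call to move; the robot and the scene stay as the last step left them, time stands still between calls to the robot, and variables do not carry over. Pictures are saved under pics/ and viewed, and the job is handed in when it is done.

Besides the shell and the picture viewer there is one more tool, called as name(argument=value, ...), one argument or row to a line, values as JSON. play_rows: Moves the arm, as the interface text tells. Its arguments: {"type":"object","properties":{"increments":{"type":"array"},"jaw":{"type":"number"},"squeeze":{"type":"number"}},"required":["increments"]}

```bash
ls; mkdir -p pics; cat > h.py <<'E'
from plant import *
import numpy as np, cv2
from scipy.spatial.transform import Rotation as R
def rot(o):
    o=np.array(o,float)
    return o if o.shape==(3,3) else (R.from_rotvec(o).as_matrix() if o.size==3 else R.from_quat(o).as_matrix())
def cast(cp,u,v,z):
    K=np.array(cp["K"]);d=np.array([(u-K[0,2])/K[0,0],-(v-K[1,2])/K[1,1],-1.0])
    d=rot(cp["orientation"])@d; e=np.array(cp["eye"])
    return e+d*(z-e[2])/d[2]
def cloud(cp,D):
    K=np.array(cp["K"]);v,u=np.mgrid[:D.shape[0],:D.shape[1]]
    P=np.stack([(u-K[0,2])/K[0,0]*D,-(v-K[1,2])/K[1,1]*D,-D],-1)
    return P@rot(cp["orientation"]).T+np.array(cp["eye"])
E
python3 - <<'E'
from h import *
print(read_state())
for n in ("top","side"):
    p,d=read_camera(n); cv2.imwrite(f"pics/{n}0.png",p); np.save(f"{n}0.npy",d); print(n,camera_params(n))
print(camera_params("wrist"))
E
```

```text
pics
{'t': 0.0, 'q': array([ 1.15756202e+00,  1.31167535e-01,  1.48925862e+00, -2.58859420e-05,
        1.52298468e+00, -8.54040154e-02]), 'dq': array([-0.00169016, -0.00161216, -0.00044586, -0.00215108,  0.00081635,
       -0.00140134]), 'joint_torque': array([ 5.15600223e-04, -5.59860563e+01, -4.91750443e+01,  7.65727786e-02,
        3.58987204e-02, -1.66243603e-04]), 'tool_pos': array([0.19293937, 0.56748908, 0.18979502]), 'orientation': array([ 2.55338969e+00,  1.82861308e+00, -2.43386786e-03]), 'force': array([ 0.39399393,  0.25592761, -0.09123342]), 'wrist_torque': array([0.01994666, 0.02136272, 0.02513147]), 'opening': 0.09292925464248317}
top {'K': array([[405.46757702,   0.        , 328.60023805],
       [  0.        , 405.46757702, 207.03738075],
       [  0.        ,   0.        ,   1.        ]]), 'eye': array([0.39878724, 0.01815067, 1.14225853]), 'orientation': array([ 0.08436784, -0.07303102, -1.55854561])}
side {'K': array([[374.04961968,   0.        , 319.64576301],
       [  0.        , 374.04961968, 196.30291225],
       [  0.        ,   0.        ,   1.        ]]), 'eye': array([ 0.40738977, -0.77654971,  0.57100563]), 'orientation': array([ 1.00219008, -0.07839862, -0.13067751])}
{'K': array([[309.70691629,   0.        , 318.52769967],
       [  0.        , 309.70691629, 205.39916225],
       [  0.        ,   0.        ,   1.        ]]), 'eye': array([0.12626151, 0.59081415, 0.38357185]), 'orientation': array([-0.22274006, -0.15844651,  1.23561781])}
```

View pics/top0.png

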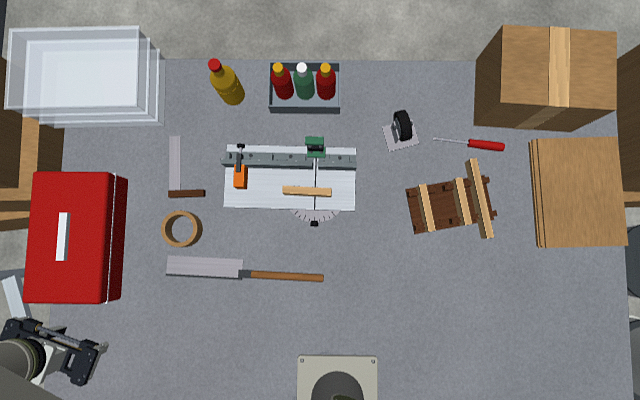

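View pics/side0.png

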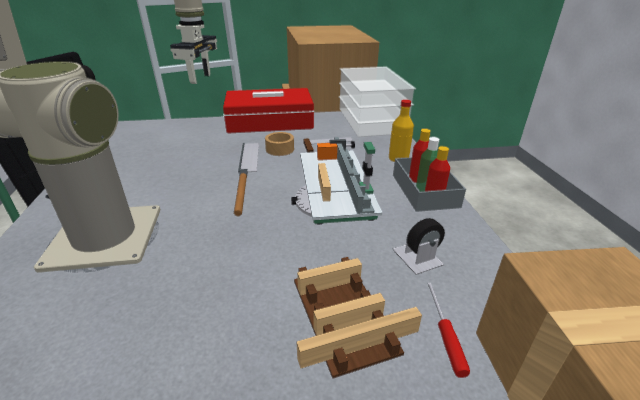

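```bash
cat > m1.py <<'E'
from h import *
p=cv2.imread("pics/top0.png");d=np.load("top0.npy");cp=camera_params("top")
C=cloud(cp,d)
print("table z", C[300,420],C[330,200], "bed z",C[200,240],C[195,345])
hsv=cv2.cvtColor(p,cv2.COLOR_BGR2HSV)
cv2.imwrite("pics/crop0.png",cv2.resize(p[120:250,210:340],None,fx=4.5,fy=4.5,interpolation=cv2.INTER_CUBIC))
cv2.imwrite("pics/crop1.png",cv2.resize(p[130:260,390:520],None,fx=4.5,fy=4.5,interpolation=cv2.INTER_CUBIC))
wood=((hsv[...,0]>10)&(hsv[...,0]<28)&(hsv[...,1]>60)&(hsv[...,2]>150)).astype(np.uint8)
win=np.zeros_like(wood);win[140:245,215:510]=1
n,l,s,c=cv2.connectedComponentsWithStats(wood*win)
for i in range(1,n):
    if s[i,4]<60: continue
    ys,xs=np.where(l==i); P=C[ys,xs]; zt=np.percentile(P[:,2],80)
    (cx,cy),(w,h),a=cv2.minAreaRect(np.stack([xs,ys],1).astype(np.float32))
    print("px",s[i],c[i].round(1),"ztop",zt.round(4), "zmed",np.median(P[:,2]).round(4))
    zn=0.085 if zt>0.07 else 0.053
    Q=P[np.abs(P[:,2]-zt)<0.008]
    q=np.array([cast(cp,x,y,zn)[:2] for x,y in zip(xs,ys) if abs(C[y,x,2]-zt)<0.008],np.float32)
    (bx,by),(w,h),a=cv2.minAreaRect(q); b=cv2.boxPoints(((bx,by),(w,h),a))
    print("  rect",round(bx,4),round(by,4),"size",round(w,4),round(h,4),"ang",round(a,2),"mean",q.mean(0).round(4))
om=((hsv[...,0]>3)&(hsv[...,0]<16)&(hsv[...,1]>200)&(hsv[...,2]>150)).astype(np.uint8);om[:, :215]=0;om[:,270:]=0;om[:150]=0;om[200:]=0
ys,xs=np.where(om); print("orange",xs.min(),xs.max(),ys.min(),ys.max(),np.percentile(C[ys,xs,2],[10,50,90]))
E
python3 m1.py
```

```text
table z [ 0.2579717  -0.22884517 -0.00209373] [ 0.16876075  0.37897542 -0.00528243] bed z [0.52614886 0.26896954 0.04371393] [ 0.54319569 -0.01777551  0.04120213]
px [470 158  24  81 574] [481.5 197.7] ztop 0.0552 zmed 0.0533
  rect 0.5386 -0.3856 size 0.2184 0.019 ang 10.92 mean [ 0.5377 -0.3858]
px [233 164  12  23 195] [238.5 176.9] ztop 0.089 zmed 0.0873
  rect 0.588 0.2661 size 0.0274 0.0596 ang 88.87 mean [0.5828 0.2656]
px [455 177  17  48 343] [463.2 200.7] ztop 0.0554 zmed 0.0534
  rect 0.5294 -0.3365 size 0.1285 0.0192 ang 10.85 mean [ 0.5288 -0.3366]
px [419 183  17  49 345] [426.9 207.2] ztop 0.055 zmed 0.0532
  rect 0.5103 -0.2383 size 0.1286 0.0192 ang 10.86 mean [ 0.5101 -0.2383]
px [282 186  50  10 357] [306.4 190.2] ztop 0.0866 zmed 0.0851
  rect 0.5488 0.0854 size 0.1291 0.0189 ang 87.46 mean [0.5489 0.0855]
orange 234 244 165 186 [0.08481114 0.08722512 0.08950072]
```

View pics/crop0.png

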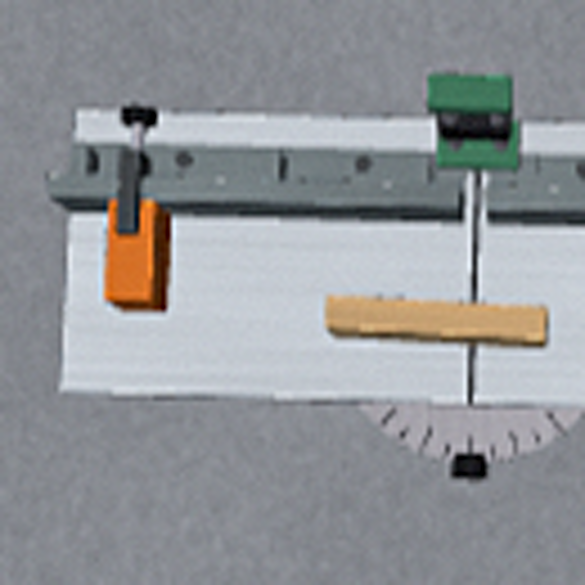

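View pics/crop1.png

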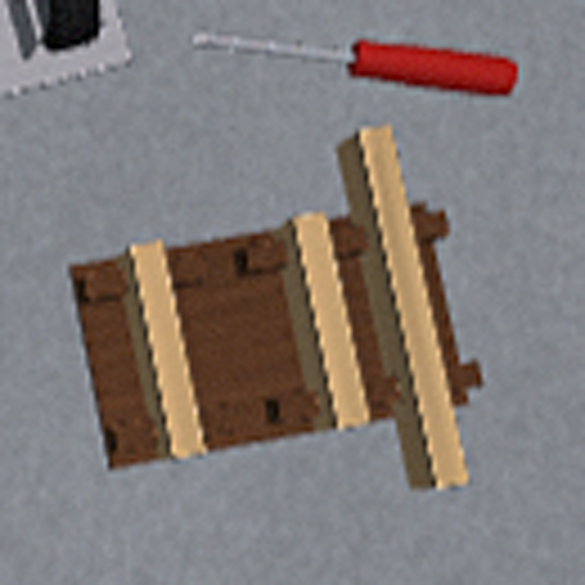

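```bash
python3 - <<'E'
import plant; print([n for n in dir(plant) if not n.startswith('__')])
from h import *
p=cv2.imread("pics/top0.png");d=np.load("top0.npy");cp=camera_params("top");C=cloud(cp,d)
cr=lambda x,y,z,o: cast(cp,o[0]+(x+.5)/4.5-.5,o[1]+(y+.5)/4.5-.5,z)[:2].round(4)
print("rack plate left corners",cr(70,265,.008,(390,130)),cr(110,467,.008,(390,130)))
g=cv2.cvtColor(p,cv2.COLOR_BGR2GRAY).astype(float)
def edge(u,v0,v1,sign):
    a=cv2.GaussianBlur(g,(3,3),0)[v0:v1,u];dd=np.diff(a)*sign;i=int(np.argmax(dd))
    if 0<i<len(dd)-1:
        q=dd[i-1:i+2];den=q[0]-2*q[1]+q[2];o=.5*(q[0]-q[2])/den if den else 0
    else:o=0
    return v0+i+.5+o,dd[i]
def fit(pts):
    pts=np.array(pts);vx,vy,x0,y0=cv2.fitLine(pts.astype(np.float32),cv2.DIST_HUBER,0,1e-4,1e-4).ravel()
    r=(pts-[x0,y0])@[-vy,vx];k=np.abs(r)<.002
    return np.degrees(np.arctan2(vy,vx))%180,(x0,y0),np.std(r[k]).round(5),k.sum()
# bed front edge, bright->dark going down
F=[cast(cp,u,edge(u,200,216,-1)[0],.04)[:2] for u in list(range(228,288))+list(range(342,354))]
print("bed front",fit(F))
# fence/bed line dark->bright
B=[cast(cp,u,edge(u,162,176,1)[0],.04)[:2] for u in list(range(250,300))+list(range(325,352))]
print("fence foot",fit(B))
# bed left/right edges
def edgeh(v,u0,u1,sign):
    a=cv2.GaussianBlur(g,(3,3),0)[v,u0:u1];dd=np.diff(a)*sign;i=int(np.argmax(dd));q=dd[max(i-1,0):i+2]
    o=.5*(q[0]-q[2])/(q[0]-2*q[1]+q[2]) if len(q)==3 else 0
    return u0+i+.5+o
L=[cast(cp,edgeh(v,218,232,1),v,.04)[:2] for v in range(172,204)]
Rr=[cast(cp,edgeh(v,348,364,-1),v,.04)[:2] for v in range(172,206)]
K=[cast(cp,edgeh(v,308,322,-1),v,.04)[:2] for v in list(range(172,184))+list(range(198,208))]
for n,x in(("L",L),("R",Rr),("kerf",K)): print(n,fit(x))
# orange
hsv=cv2.cvtColor(p,cv2.COLOR_BGR2HSV)
om=((hsv[...,0]>3)&(hsv[...,0]<16)&(hsv[...,1]>180)&(hsv[...,2]>190));print([(v,np.where(om[v,215:270])[0].min()+215,np.where(om[v,215:270])[0].max()+215) for v in range(162,190) if om[v,215:270].any()])
for v in (172,178,182): print(v,p[v,230:252].tolist(),C[v,230:252,2].round(3))
E
```

```text
['IKError', 'camera_params', 'close_job', 'read_camera', 'read_state', 'tips_ahead']
rack plate left corners [ 0.5678 -0.1884] [ 0.4416 -0.2122]
bed front (np.float32(88.83584), (np.float32(0.505296), np.float32(0.14436845)), np.float64(0.00065), np.int64(72))
fence foot (np.float32(89.02693), (np.float32(0.6152034), np.float32(0.11586227)), np.float64(0.00021), np.int64(77))
L (np.float32(179.47777), (np.float32(0.56165), np.float32(0.31507012)), np.float64(0.0004), np.int64(32))
R (np.float32(0.22830525), (np.float32(0.56637347), np.float32(-0.043983582)), np.float64(0.00045), np.int64(34))
kerf (np.float32(178.9577), (np.float32(0.572789), np.float32(0.0680079)), np.float64(0.00021), np.int64(22))
[(165, np.int64(234), np.int64(242)), (166, np.int64(234), np.int64(243)), (167, np.int64(234), np.int64(243)), (168, np.int64(235), np.int64(243)), (169, np.int64(234), np.int64(243)), (170, np.int64(234), np.int64(243)), (171, np.int64(234), np.int64(243)), (172, np.int64(234), np.int64(243)), (173, np.int64(234), np.int64(243)), (174, np.int64(234), np.int64(243)), (175, np.int64(234)
[... 1188 characters left out ...]
9, 94], [227, 214, 205], [217, 207, 198], [208, 203, 197], [209, 201, 196]] [0.037 0.038 0.041 0.088 0.088 0.089 0.087 0.085 0.08  0.087 0.089 0.086
 0.087 0.086 0.082 0.066 0.058 0.044 0.041 0.04  0.04  0.044]
182 [[218, 211, 203], [221, 211, 202], [241, 223, 202], [96, 140, 210], [32, 108, 214], [36, 111, 214], [39, 110, 214], [41, 114, 214], [40, 115, 216], [36, 111, 212], [43, 114, 214], [38, 116, 215], [44, 117, 223], [33, 95, 183], [7, 37, 79], [4, 38, 73], [0, 20, 66], [103, 116, 133], [224, 215, 204], [219, 212, 204], [215, 209, 203], [213, 206, 197]] [0.036 0.043 0.037 0.088 0.088 0.087 0.089 0.086 0.087 0.089 0.087 0.086
 0.088 0.086 0.078 0.065 0.055 0.038 0.04  0.041 0.041 0.042]
```

```bash
cat >> h.py <<'E'
def inc(target,yaw,n=None,s=None):
    """target TCP world pos, tool-x yaw deg -> tool increments (cm, rad)"""
    s=s or read_state(); Rm=rot(s["orientation"]); 
    d=Rm.T@(np.array(target)-s["tool_pos"])*100
    cur=np.arctan2(Rm[1,0],Rm[0,0]); t=(np.radians(yaw)-cur+np.pi)%(2*np.pi)-np.pi
    print("t",s["t"].__round__(2),"pos",np.round(s["tool_pos"],4),"yaw",np.degrees(cur).round(2),"tilt z",Rm[:,2].round(3),"F",np.round(s["force"],1),"open",round(s["opening"],4))
    print("inc cm",d.round(2),"turn",round(-t,3))
E
python3 - <<'E'
from h import *
import plant
print("tips_ahead",plant.tips_ahead() if callable(plant.tips_ahead) else plant.tips_ahead)
cp=camera_params("top")
for v in(172,182): print("stop top",cast(cp,243.6,v,.087),"foot",cast(cp,247.2,v,.041))
for u in (210+430/4.5,210+520/4.5): print("post",cast(cp,u,120+85/4.5,.172))
inc([.5508,.130,.20],-2.5)
E
```

```text
tips_ahead 0.011
stop top [0.59570289 0.25202445 0.087     ] foot [0.60438503 0.25227828 0.041     ]
stop top [0.56898502 0.25116408 0.087     ] foot [0.57650392 0.25140535 0.041     ]
post [0.66348549 0.08398524 0.172     ]
post [0.66394212 0.03503422 0.172     ]
t 0.1 pos [0.193  0.5675 0.1899] yaw 71.21 tilt z [-0.001 -0.002 -1.   ] F [ 0.6  0.1 -0.2] open 0.0929
inc cm [-29.9   47.97  -0.97] turn 1.287
```

play_rows(
  increments=[
    [[-2.4,3.9,0,0.13],[-4.9,7.9,0,0.26],[-7.4,11.9,0,0.4],[-9.9,15.9,0,0.54],[-12.4,19.9,0,0.68]],
  ],
  jaw=5,
  squeeze=30,
)

```text
t: 0.6
tool_pos: [0.342, 0.3843, 0.1897]
orientation: [3.019, 0.864, -0.002]
force: [0.2, 0.0, 0.6]
opening: 0.0579
```

```bash
python3 -c "
from h import *
inc([.5508,.130,.18],-2.5)"
```

```text
t 0.6 pos [0.342  0.3843 0.1897] yaw 31.95 tilt z [-0.001 -0.002 -1.   ] F [0.2 0.  0.6] open 0.0579
inc cm [ 4.26 32.63  0.99] turn 0.601
```

play_rows(
  increments=[
    [[0.6,4.6,0,0.13],[1.2,9.2,0.2,0.26],[1.8,13.9,0.4,0.4],[2.4,18.6,0.7,0.54],[3.0,23.3,1.0,0.6]],
  ],
)

```text
t: 1.1
tool_pos: [0.4914, 0.2008, 0.1795]
orientation: [3.139, -0.075, -0.002]
force: [0.3, 0.4, 0.0]
opening: 0.0502
```

```bash
python3 -c "
from h import *
inc([.5508,.130,.16],-2.5)"
```

```text
t 1.1 pos [0.4914 0.2008 0.1795] yaw -2.74 tilt z [-0.001 -0.002 -1.   ] F [0.3 0.4 0. ] open 0.0502
inc cm [6.27 6.78 1.96] turn -0.004
```

play_rows(
  increments=[
    [[2.1,2.2,0,0],[4.2,4.5,0,0],[6.3,6.8,0,0],[6.3,6.8,0,0]],
  ],
)

```text
t: 1.5
tool_pos: [0.5526, 0.1267, 0.1789]
orientation: [3.137, -0.081, -0.003]
force: [-0.4, -0.3, 0.1]
opening: 0.0496
```

```bash
python3 -c "
from h import *
inc([.5508,.130,.062],-2.5)
cp=camera_params('wrist');p,d=read_camera('wrist');cv2.imwrite('pics/w1.png',p);np.savez('w1.npz',d=d,eye=cp['eye'],o=cp['orientation'],K=cp['K'])
"
```

```text
t 1.5 pos [0.5526 0.1267 0.1789] yaw -2.94 tilt z [-0.002 -0.003 -1.   ] F [-0.4 -0.3  0.1] open 0.0496
inc cm [-0.17 -0.36 11.69] turn -0.008
```

View pics/w1.png

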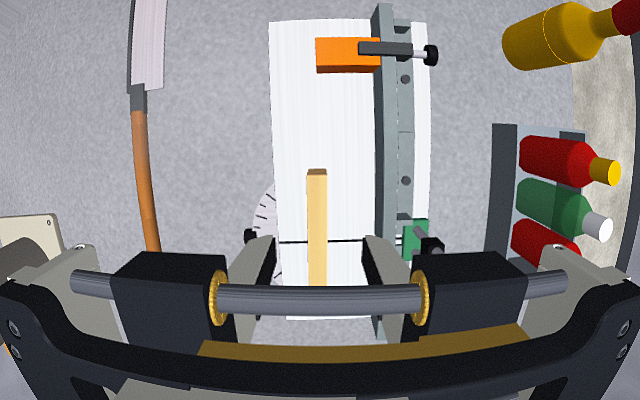

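```bash
cat >> h.py <<'E'
def wcast(w,u,v,z):
    K=w['K'];x=(u-K[0,2])/K[0,0];y=(v-K[1,2])/K[1,1];r=np.hypot(x,y)
    d=rot(w['o'])@np.array([np.sin(r)*x/r,-np.sin(r)*y/r,-np.cos(r)]); e=w['eye']
    return e+d*(z-e[2])/d[2]
E
python3 -c "
from h import *
w=np.load('w1.npz')
p=cv2.imread('pics/w1.png');hsv=cv2.cvtColor(p,cv2.COLOR_BGR2HSV)
for v in (180,200,220,235):
    r=hsv[v,295:340];m=np.where((r[:,1]>70)&(r[:,0]>10)&(r[:,0]<28))[0]+295
    print(v,m.min(),m.max(),wcast(w,m.min()-.5,v,.085).round(4),wcast(w,m.max()+.5,v,.085).round(4))
print('stop right top', wcast(w,347,67,.087).round(4),'stop bottom',wcast(w,347,72,.041).round(4))
print('fence foot',[wcast(w,u,v,.04).round(4) for u,v in((373,100),(373,200))])
"
```

```text
180 307 326 [0.5416 0.1471 0.085 ] [0.5604 0.1461 0.085 ]
200 307 326 [0.5405 0.1277 0.085 ] [0.5595 0.1267 0.085 ]
220 307 326 [0.5392 0.1077 0.085 ] [0.5586 0.1067 0.085 ]
235 308 326 [0.5392 0.0921 0.085 ] [0.558  0.0912 0.085 ]
stop right top [0.5843 0.251  0.087 ] stop bottom [0.5885 0.254  0.041 ]
fence foot [array([0.615, 0.223, 0.04 ]), array([0.612, 0.113, 0.04 ])]
```

play_rows(
  increments=[
    [[-0.2,-0.3,4,0],[-0.2,-0.3,8,0],[-0.2,-0.3,11.2,0],[-0.2,-0.3,11.7,0],[-0.2,-0.3,11.7,0]],
  ],
)

```text
t: 2.05
tool_pos: [0.5479, 0.1319, 0.0611]
orientation: [3.138, -0.078, -0.008]
force: [0.2, -0.2, -0.2]
opening: 0.0498
```

play_rows(
  increments=[
    [[0,0,0,0],[0,0,0,0],[0,0,0,0],[0,0,0,0]],
  ],
  jaw=0.5,
  squeeze=30,
)

```text
t: 2.45
tool_pos: [0.5487, 0.132, 0.0623]
orientation: [3.139, -0.078, -0.005]
force: [-0.2, -0.4, 0.0]
opening: 0.0228
```

play_rows(
  increments=[
    [[0,0,0,0],[0,0,0,0],[0,0,-2,0],[0,0,-5,0],[0,0,-8,0]],
  ],
)

```text
t: 2.95
tool_pos: [0.5483, 0.132, 0.1426]
orientation: [3.138, -0.078, -0.008]
force: [0.3, -1.1, 0.6]
opening: 0.0051
```

```bash
python3 -c "
from h import *
inc([.54,.0,.17],-79.1)
p,d=read_camera('side');cv2.imwrite('pics/s2.png',p)
"
```

```text
t 2.95 pos [0.5483 0.132  0.1426] yaw -2.85 tilt z [-0.005 -0.002 -1.   ] F [ 0.3 -1.1  0.6] open 0.0051
inc cm [-0.19 13.23 -2.7 ] turn 1.331
```

View pics/s2.png

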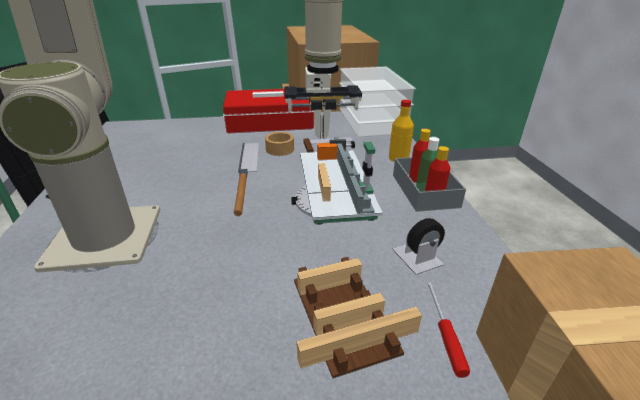

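```bash
python3 -c "
from h import *
cp=camera_params('wrist');p,d=read_camera('wrist');cv2.imwrite('pics/w2.png',p);np.savez('w2.npz',d=d,eye=cp['eye'],o=cp['orientation'],K=cp['K'])
p,d=read_camera('top');cv2.imwrite('pics/t2.png',cv2.resize(p[120:250,210:340],None,fx=4.5,fy=4.5))
"
```

```text
(no output)
```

View pics/w2.png

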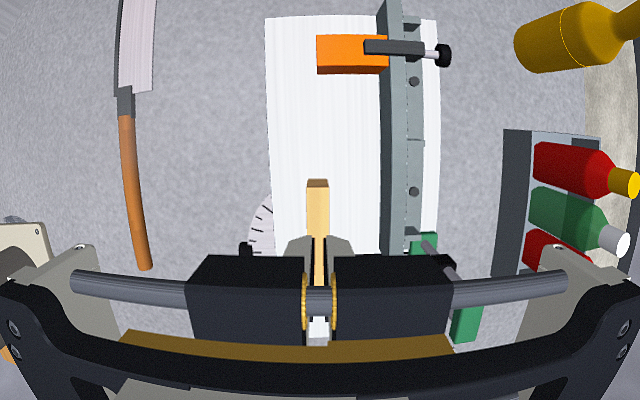

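View pics/t2.png

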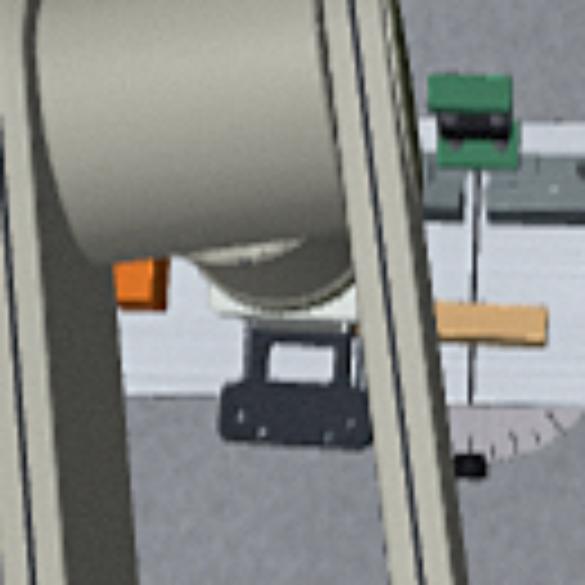

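play_rows(
  increments=[
    [[0,0,0,0],[0,0,0,0],[0,0,0,0],[0,0,0,0],[0,0,0,0]],
  ],
  jaw=5,
)

```text
t: 3.6
tool_pos: [0.5506, 0.1323, 0.1447]
orientation: [3.139, -0.078, 0.002]
force: [-0.4, -0.2, 0.3]
opening: 0.0405
```

play_rows(
  increments=[
    [[0.2,0,0,0],[0.2,0.1,3,0],[0.2,0.1,6,0],[0.2,0.1,8.6,0],[0.2,0.1,8.6,0]],
  ],
)

```text
t: 4.1
tool_pos: [0.5491, 0.1305, 0.0541]
orientation: [3.138, -0.078, -0.011]
force: [-1.0, 0.2, -0.4]
opening: 0.0497
```

play_rows(
  increments=[
    [[0,0,0,0],[0,0,0,0],[0,0,0,0],[0,0,0,0],[0,0,0,0]],
  ],
  jaw=1,
  squeeze=35,
)

```text
t: 4.6
tool_pos: [0.5502, 0.1307, 0.0554]
orientation: [3.138, -0.078, -0.007]
force: [0.9, -0.3, 2.6]
opening: 0.0186
```

play_rows(
  increments=[
    [[0,0,0,0],[0,0,0,0]],
  ],
)

```text
t: 4.8
tool_pos: [0.5504, 0.1308, 0.0558]
orientation: [3.138, -0.078, -0.006]
force: [0.8, 1.1, -0.7]
opening: 0.0186
```

play_rows(
  increments=[
    [[0,0,-0.5,0],[0,0,-1.5,0],[0,0,-3,0],[0,0,-5,0],[0,0,-7,0]],
  ],
)

```text
t: 5.3
tool_pos: [0.5509, 0.131, 0.1278]
orientation: [3.139, -0.078, -0.005]
force: [0.0, 0.3, -1.0]
opening: 0.0181
```

```bash
python3 -c "
from h import *
inc([.54,.0,.17],-79.1)
cp=camera_params('wrist');p,d=read_camera('wrist');cv2.imwrite('pics/w3.png',p)
"
```

```text
t 5.3 pos [0.5509 0.131  0.1278] yaw -2.85 tilt z [-0.003 -0.002 -1.   ] F [ 0.   0.3 -1. ] open 0.0181
inc cm [-0.45 13.14 -4.2 ] turn 1.331
```

View pics/w3.png

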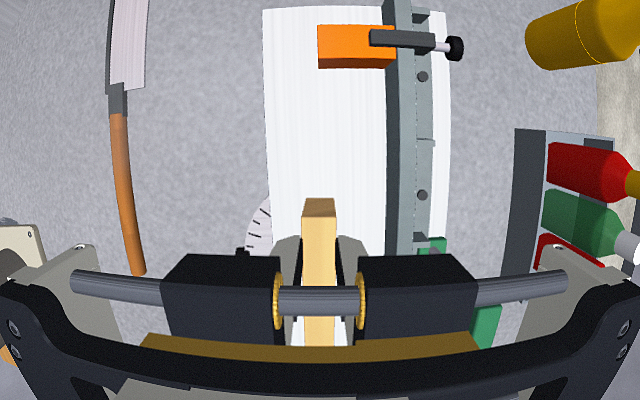

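play_rows(
  increments=[
    [[0,-2,0,0],[0,-4.5,0,0],[0,-7,1,0],[0,-7,4,0],[0,-7,6.6,0]],
  ],
)

```text
t: 5.85
tool_pos: [0.5575, 0.2023, 0.0663]
orientation: [3.14, -0.076, 0.007]
force: [-0.7, 0.2, -1.5]
opening: 0.0184
```

play_rows(
  increments=[
    [[0,0,0.2,0],[0,0,0.4,0],[0,0,0.5,0]],
  ],
)

```text
t: 6.15
tool_pos: [0.5588, 0.2025, 0.0631]
orientation: [-3.14, 0.076, -0.011]
force: [-0.3, -0.1, -1.4]
opening: 0.018
```

play_rows(
  increments=[
    [[0,0,0.3,0],[0,0,0.6,0],[0,0,0.8,0],[0,0,0.8,0]],
  ],
)

```text
t: 6.55
tool_pos: [0.5593, 0.2026, 0.0556]
orientation: [-3.14, 0.076, -0.013]
force: [0.2, 0.1, 0.0]
opening: 0.0185
```

play_rows(
  increments=[
    [[0,0,0,0],[0,0,0,0],[0,0,0,0],[0,0,-1,0],[0,0,-3,0]],
  ],
  jaw=5,
)

```text
t: 7.05
tool_pos: [0.5575, 0.2021, 0.0844]
orientation: [3.14, -0.076, 0.007]
force: [1.1, 0.2, -0.3]
opening: 0.0497
```

play_rows(
  increments=[
    [[0,0,-1,0],[0,0,-4,0],[0,0,-6,0],[0,0,-6,0]],
  ],
)

```text
t: 7.45
tool_pos: [0.5597, 0.2029, 0.1489]
orientation: [-3.139, 0.076, -0.017]
force: [-0.4, 0.6, 0.2]
opening: 0.05
```

```bash
cat > wl.py <<'E'
from h import *
import sys
inc([.55,.155,.06],-2.5)
cp=camera_params('wrist');p,d=read_camera('wrist');cv2.imwrite(f'pics/{sys.argv[1]}.png',p);np.savez(sys.argv[1]+'.npz',d=d,eye=cp['eye'],o=cp['orientation'],K=cp['K'])
E
python3 wl.py w4
```

```text
t 7.45 pos [0.5597 0.2029 0.1489] yaw -2.78 tilt z [ 0.011  0.001 -1.   ] F [-0.4  0.6  0.2] open 0.05
inc cm [-0.83  4.85  8.88] turn -0.005
```

View pics/w4.png

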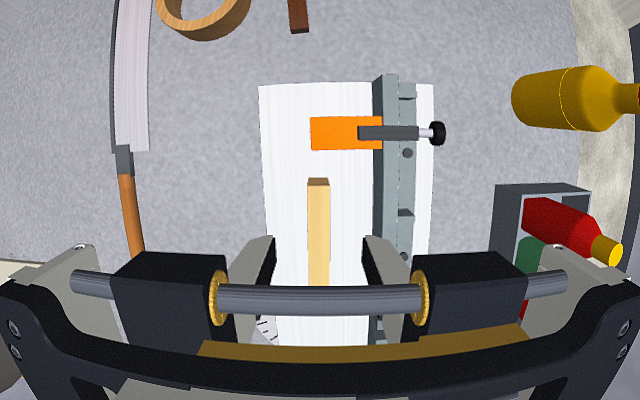

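```bash
python3 -c "
from h import *
w=np.load('w4.npz')
p=cv2.imread('pics/w4.png');hsv=cv2.cvtColor(p,cv2.COLOR_BGR2HSV)
for v in (195,215,235,255):
    r=hsv[v,295:340];m=np.where((r[:,1]>70)&(r[:,0]>10)&(r[:,0]<28))[0]+295
    print(v,m.min(),m.max(),wcast(w,m.min()-.5,v,.085).round(4),wcast(w,m.max()+.5,v,.085).round(4))
print('end',wcast(w,318,186,.085).round(4), wcast(w,318,178,.04).round(4))
"
```

```text
195 307 329 [0.5503 0.2158 0.085 ] [0.5698 0.2148 0.085 ]
215 308 329 [0.5501 0.198  0.085 ] [0.5691 0.197  0.085 ]
235 308 329 [0.549  0.1796 0.085 ] [0.5684 0.1786 0.085 ]
255 309 329 [0.5487 0.1603 0.085 ] [0.5677 0.1593 0.085 ]
end [0.5604 0.2231 0.085 ] [0.5608 0.2225 0.04  ]
```

play_rows(
  increments=[
    [[0,2,0,0],[0,4.5,2,0],[-0.1,4.5,5,0],[-0.1,4.5,8.3,0],[-0.1,4.5,9.3,0]],
  ],
)

```text
t: 8.0
tool_pos: [0.5522, 0.1567, 0.0481]
orientation: [3.14, -0.077, 0.0]
force: [-1.3, -0.4, -0.8]
opening: 0.05
```

```bash
python3 -c "
from h import *
inc([.558,.158,.056],-2.8)"
```

```text
t 8.0 pos [0.5522 0.1567 0.0481] yaw -2.81 tilt z [ 0.    -0.001 -1.   ] F [-1.3 -0.4 -0.8] open 0.05
inc cm [ 0.58 -0.16 -0.79] turn -0.0
```

play_rows(
  increments=[
    [[0.3,-0.1,-0.8,0],[0.6,-0.1,-0.8,0],[0.6,-0.1,-0.8,0]],
  ],
)

```text
t: 8.3
tool_pos: [0.5603, 0.1578, 0.0583]
orientation: [3.14, -0.077, 0.006]
force: [0.3, -0.1, -0.2]
opening: 0.0497
```

play_rows(
  increments=[
    [[0,0,0,0],[0,0,0,0],[0,0,0,0],[0,0,0,0],[0,0,0,0]],
  ],
  jaw=1,
  squeeze=35,
)

```text
t: 8.8
tool_pos: [0.5602, 0.1579, 0.0583]
orientation: [3.14, -0.077, 0.006]
force: [0.2, 0.1, 0.1]
opening: 0.0146
```

play_rows(
  increments=[
    [[0,0,0,0],[0,0,0,0]],
  ],
)

```text
t: 9.0
tool_pos: [0.5601, 0.1578, 0.0583]
orientation: [3.14, -0.077, 0.006]
force: [-0.3, -0.2, 0.8]
opening: 0.0102
```

```bash
python3 wl.py w5; python3 -c "
from h import *
p,d=read_camera('side');cv2.imwrite('pics/s5.png',cv2.resize(p[70:240,240:420],None,fx=3.5,fy=3.5,interpolation=cv2.INTER_CUBIC))"
```

```text
t 9.0 pos [0.5601 0.1578 0.0583] yaw -2.8 tilt z [ 0.004 -0.    -1.   ] F [-0.3 -0.2  0.8] open 0.0102
inc cm [-0.99  0.33 -0.18] turn -0.005
```

View pics/w5.png

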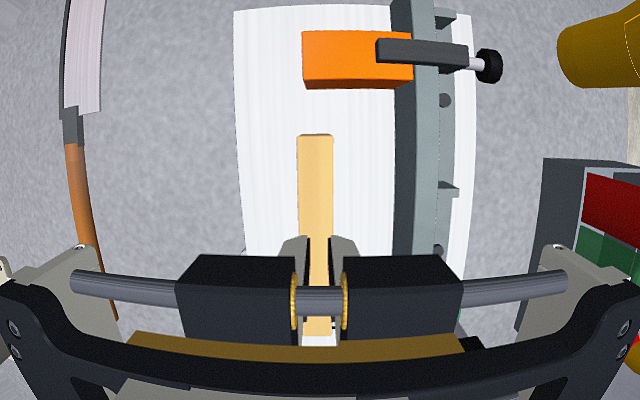

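View pics/s5.png

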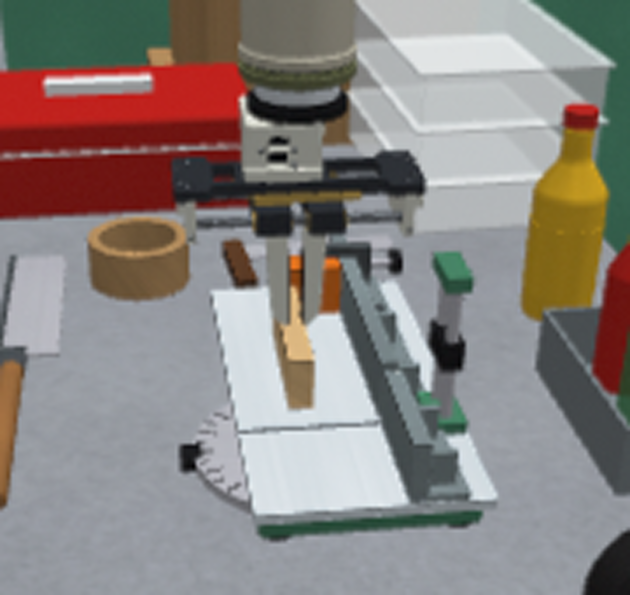

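```bash
python3 -c "
from h import *
for f in ('w1','w5'):
    w=np.load(f+'.npz');d=w['d'];K=w['K']
    def P(u,v):
        x=(u-K[0,2])/K[0,0];y=(v-K[1,2])/K[1,1];r=np.hypot(x,y)
        ray=np.array([np.sin(r)*x/r,-np.sin(r)*y/r,-np.cos(r)]);ray*=d[v,u]/np.cos(r)
        return (w['eye']+rot(w['o'])@ray).round(4)
    print(f,w['eye'],[ (q,P(*q)) for q in ((316,180),(316,200),(317,220),(317,240),(270,240),(275,260),(295,242),(300,240),(304,238),(335,240),(345,240),(370,240),(200,100),(300,60),(270,150),(320,260),(320,280),(320,325))])
"; python3 -c "
import cv2
p=cv2.imread('pics/w5.png');cv2.imwrite('pics/w5c.png',cv2.resize(p[120:360,240:400],None,fx=3,fy=2.5,interpolation=cv2.INTER_CUBIC))"
```

```text
w1 [0.55593068 0.19763707 0.37230109] [((316, 180), array([0.5506, 0.1466, 0.0849])), ((316, 200), array([0.5495, 0.1269, 0.0837])), ((317, 220), array([0.5494, 0.107 , 0.0845])), ((317, 240), array([0.5483, 0.0862, 0.0847])), ((270, 240), array([0.5261, 0.138 , 0.2153])), ((275, 260), array([0.5269, 0.1241, 0.2114])), ((295, 242), array([0.5217, 0.0678, 0.0404])), ((300, 240), array([0.5276, 0.0698, 0.0397])), ((304, 238), array([0.5324, 0.0723, 0.0406])), ((335, 240), array([0.5677, 0.0683, 0.0412])), ((345, 240), array([0.5792, 0.0677, 0.0414])), ((370, 240), array([0.5806, 0.1355, 0.2161])), ((200, 100), array([ 0.4099,  0.2423, -0.001 ])), ((300, 60), array([0.5396, 0.27  , 0.0395])), ((270, 150), array([4.954e-01, 1.716e-01, 4.000e-04])), ((320, 260), array([0.5502, 0.0638, 0.0839])), ((320, 280), array([0.549 , 0.0412, 0.0852])), ((320, 325), array([ 0.5431, -0.0832, -0.0015]))]
w5 [0.56228925 0.22827458 0.25187961] [((316, 180), array([0.5601, 0.1991, 0.0851])), ((316, 200), array([0.5595, 0.1877, 0.0847])), ((317, 220), array([0.5595, 0.1763, 0.0852])), ((317, 240), array([0.5589, 0.1642, 0.0852])), ((270, 240), array([0.5231, 0.1479, 0.0388])), ((275, 260), array([0.5492, 0.1941, 0.1766])), ((295, 242), array([0.5474, 0.1686, 0.0981])), ((300, 240), array([0.5498, 0.1681, 0.0943])), ((304, 238), array([0.5519, 0.1678, 0.0906])), ((335, 240), array([0.5689, 0.1673, 0.0945])), ((345, 240), array([0.5744, 0.1668, 0.094 ])), ((370, 240), array([0.597 , 0.1449, 0.0409])), ((200, 100), array([ 0.4647,  0.2589, -0.0012])), ((300, 60), array([0.5529, 0.2747, 0.041 ])), ((270, 150), array([0.5288, 0.2138, 0.039 ])), ((320, 260), array([0.56  , 0.1514, 0.0851])), ((320, 280), array([0.5594, 0.1378, 0.0848])), ((320, 325), array([0.5578, 0.1032, 0.0845]))]
```

View pics/w5c.png

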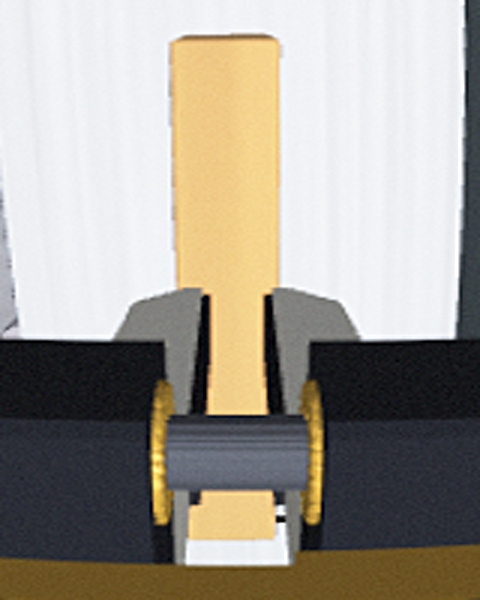

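```bash
python3 -c "
from h import *
import plant
print(plant.tips_ahead)
for f,tz in (('w1',.1789),('w2',.1426),('w4',.1489),('w5',.0583)):
    w=np.load(f+'.npz');d=w['d'];K=w['K']
    v,u=np.mgrid[225:330,230:410]
    x=(u-K[0,2])/K[0,0];y=(v-K[1,2])/K[1,1];r=np.hypot(x,y)
    ray=np.stack([np.sin(r)*x/r,-np.sin(r)*y/r,-np.cos(r)],-1)*(d[225:330,230:410]/np.cos(r))[...,None]
    P=w['eye']+ray@rot(w['o']).T
    top=0.088
    m=(P[...,2]>top)&(d[225:330,230:410]>0)&(np.abs(P[...,2]-tz)<.1)
    z=P[m][:,2]-tz
    print(f,len(z),np.percentile(z,[0,1,2,5,10,20]).round(4))
    i=np.argsort(z)[:400:40];print(P[m][i].round(3).tolist())
"

```

```text
0.011
w1 4233 [-0.0908 -0.0899 -0.0895 -0.0886  0.0325  0.0414]
[[0.611, -0.027, 0.088], [0.612, -0.019, 0.089], [0.626, 0.094, 0.089], [0.62, 0.099, 0.09], [0.624, 0.088, 0.09], [0.618, 0.091, 0.09], [0.616, 0.096, 0.091], [0.58, 0.135, 0.207], [0.527, 0.137, 0.209], [0.527, 0.133, 0.21]]
w2 2062 [-0.0545 -0.0541 -0.0539 -0.0534 -0.053  -0.052 ]
[[0.614, 0.107, 0.088], [0.615, 0.095, 0.089], [0.615, 0.091, 0.089], [0.616, 0.116, 0.089], [0.621, 0.094, 0.089], [0.622, 0.111, 0.09], [0.625, 0.091, 0.09], [0.623, 0.112, 0.09], [0.615, 0.115, 0.09], [0.621, 0.089, 0.09]]
w4 4296 [-0.0609 -0.0601 -0.0597 -0.059   0.0313  0.0407]
[[0.62, 0.185, 0.088], [0.628, 0.184, 0.089], [0.623, 0.171, 0.089], [0.623, 0.172, 0.089], [0.617, 0.182, 0.09], [0.619, 0.179, 0.09], [0.616, 0.085, 0.09], [0.621, 0.185, 0.09], [0.534, 0.201, 0.176], [0.532, 0.214, 0.178]]
w5 1981 [0.0297 0.0306 0.0316 0.0327 0.0348 0.0404]
[[0.57, 0.167, 0.088], [0.567, 0.167, 0.09], [0.545, 0.169, 0.091], [0.565, 0.159, 0.091], [0.565, 0.158, 0.092], [0.554, 0.152, 0.093], [0.564, 0.154, 0.094], [0.575, 0.166, 0.095], [0.575, 0.167, 0.096], [0.542, 0.169, 0.098]]
```

```bash
python3 -c "
from h import *
cp=camera_params('side');K=cp['K']
def py(u,v,y0):
    d=rot(cp['orientation'])@np.array([(u-K[0,2])/K[0,0],-(v-K[1,2])/K[1,1],-1.]);e=cp['eye'];return (e+d*(y0-e[1])/d[1]).round(4)
print('s2 tips',py(318,137,.125),py(326,137,.125))
print('s5 tips',[py(240+a/3.5,70+b/3.5,.150) for a,b in((280,325),(310,325))])
p=cv2.imread('pics/s2.png');cv2.imwrite('pics/s2c.png',cv2.resize(p[80:210,270:390],None,fx=5,fy=4.5,interpolation=cv2.INTER_CUBIC))
"
```

```text
s2 tips [0.5378 0.125  0.176 ] [0.5591 0.125  0.1748]
s5 tips [array([0.5473, 0.15  , 0.0865]), array([0.5718, 0.15  , 0.0848])]
```

View pics/s2c.png

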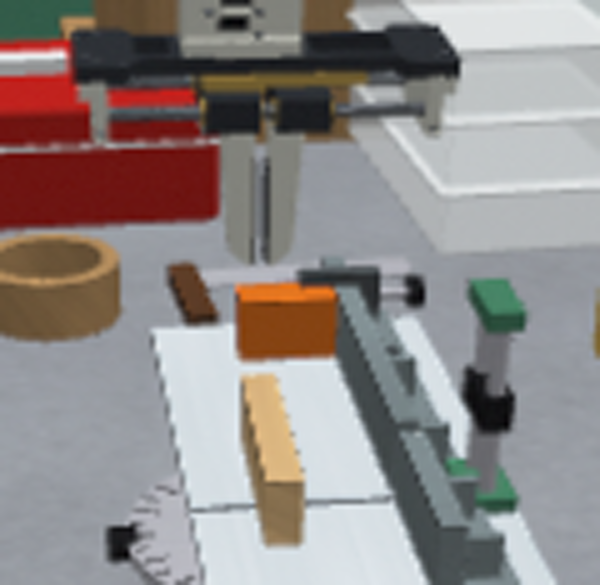

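play_rows(
  increments=[
    [[0,0,-0.3,0],[0,0,-0.3,0],[-0.1,0,-0.3,0],[-0.1,0,-0.3,0],[-0.1,0,-0.3,0]],
  ],
  jaw=4.5,
)

```text
t: 9.6
tool_pos: [0.559, 0.1579, 0.0612]
orientation: [3.14, -0.077, 0.005]
force: [-0.0, 0.8, -0.1]
opening: 0.043
```

play_rows(
  increments=[
    [[0,0,1,0],[0,0,2,0],[0,0,3,0],[0,0,3.6,0],[0,0,3.6,0]],
  ],
)

```text
t: 10.1
tool_pos: [0.5578, 0.1576, 0.0233]
orientation: [3.14, -0.077, 0.001]
force: [0.2, 0.1, -0.2]
opening: 0.0453
```

play_rows(
  increments=[
    [[0,0,0,0],[0,0,0,0],[0,0,0,0],[0,0,0,0],[0,0,0,0]],
  ],
  jaw=1,
  squeeze=30,
)

```text
t: 10.6
tool_pos: [0.5582, 0.1576, 0.0238]
orientation: [3.14, -0.077, 0.002]
force: [0.9, 0.6, 1.1]
opening: 0.02
```

play_rows(
  increments=[
    [[0,0,0,0],[0,0,-0.5,0],[0,0,-2,0],[0,0,-4,0],[0,0,-7,0]],
  ],
)

```text
t: 11.1
tool_pos: [0.5569, 0.1575, 0.094]
orientation: [3.139, -0.077, -0.002]
force: [0.4, 0.7, -1.8]
opening: 0.0197
```

```bash
python3 wl.py w6; python3 -c "
from h import *
inc([.521,-.287,.11],-79.1)
p,d=read_camera('side');cv2.imwrite('pics/s6.png',cv2.resize(p[40:240,240:420],None,fx=3,fy=3,interpolation=cv2.INTER_CUBIC))"
```

```text
t 11.1 pos [0.5569 0.1575 0.094 ] yaw -2.8 tilt z [-0.001 -0.001 -1.   ] F [ 0.4  0.7 -1.8] open 0.0197
inc cm [-0.68  0.28  3.4 ] turn -0.005
t 11.15 pos [0.5609 0.1583 0.1013] yaw -2.8 tilt z [ 0.008  0.    -1.   ] F [2.2 1.2 3.5] open 0.0199
inc cm [-1.81 44.67 -0.92] turn 1.332
```

View pics/s6.png

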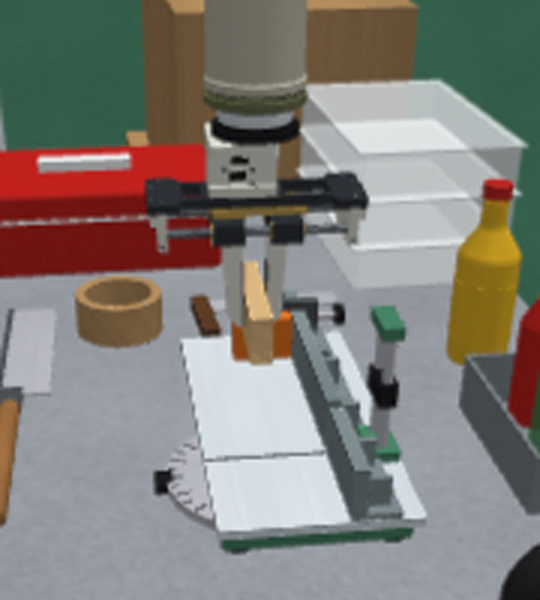

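View pics/w6.png

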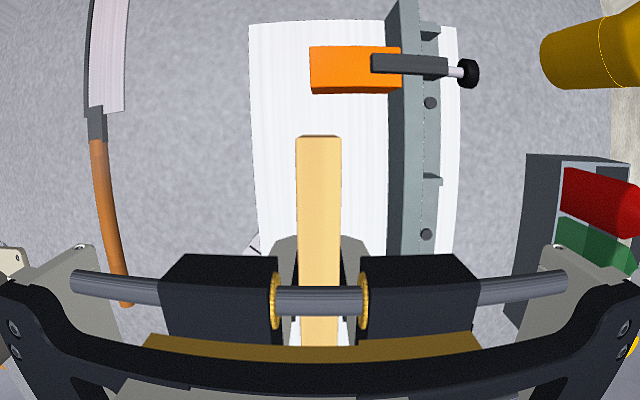

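play_rows(
  increments=[
    [[-0.2,4,-0.5,0.12],[-0.4,8.5,-1,0.25],[-0.6,13,-1,0.39],[-0.8,17.5,-1,0.53],[-1,22,-1,0.67]],
  ],
)

```text
t: 11.7
tool_pos: [0.5407, -0.0624, 0.1103]
orientation: [-2.934, 1.111, -0.016]
force: [1.1, -0.2, -0.3]
opening: 0.0202
```

```bash
python3 -c "
from h import *
inc([.521,-.287,.11],-79.1)"
```

```text
t 11.7 pos [ 0.5407 -0.0624  0.1103] yaw -41.49 tilt z [ 0.011  0.001 -1.   ] F [ 1.1 -0.2 -0.3] open 0.0202
inc cm [13.41 18.13 -0.  ] turn 0.656
```

play_rows(
  increments=[
    [[2.7,3.6,0,0.13],[5.4,7.3,0,0.27],[8.1,11,0,0.41],[10.8,14.6,0,0.54],[13.4,18.1,0,0.66]],
  ],
)

```text
t: 12.2
tool_pos: [0.5207, -0.2888, 0.1105]
orientation: [-2.407, 2.007, -0.014]
force: [0.3, 0.4, -0.4]
opening: 0.0198
```

play_rows(
  increments=[
    [[0,0,0,0],[0,0,0,0],[0,0,0,0]],
  ],
)

```text
t: 12.5
tool_pos: [0.5208, -0.2878, 0.1104]
orientation: [-2.408, 2.004, -0.013]
force: [0.4, 0.2, -1.0]
opening: 0.0196
```

```bash
python3 wl.py w7; python3 -c "
from h import *
inc([.521,-.287,.11],-79.1)
p,d=read_camera('side');cv2.imwrite('pics/s7.png',p)"
```

```text
t 12.5 pos [ 0.5208 -0.2878  0.1104] yaw -79.54 tilt z [ 0.012  0.001 -1.   ] F [ 0.4  0.2 -1. ] open 0.0196
inc cm [-43.02 -10.86   5.11] turn -1.345
t 12.55 pos [ 0.5209 -0.2874  0.1104] yaw -79.5 tilt z [ 0.012  0.001 -1.   ] F [ 0.7 -0.3 -1. ] open 0.02
inc cm [-0.04 -0.01  0.04] turn -0.007
```

View pics/w7.png

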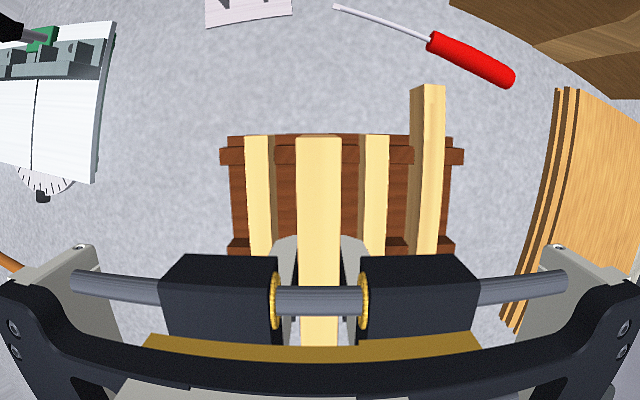

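View pics/s7.png

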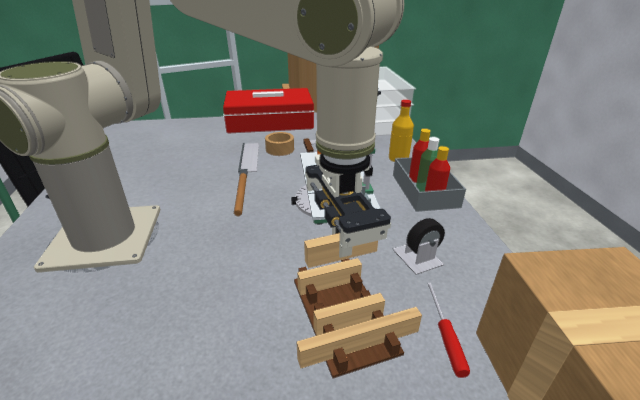

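```bash
python3 -c "
from h import *
w=np.load('w7.npz');p=cv2.imread('pics/w7.png');hsv=cv2.cvtColor(p,cv2.COLOR_BGR2HSV)
yh=np.array([-np.sin(np.radians(10.9)),np.cos(np.radians(10.9))]);o=np.array([.5246,-.312])
for v in (160,190,220):
    m=((hsv[v,:,1]>60)&(hsv[v,:,0]>10)&(hsv[v,:,0]<30)&(hsv[v,:,2]>205)).astype(int);m[:225]=0;m[460:]=0
    e=np.flatnonzero(np.diff(m));
    print(v,e.tolist())
    for a,b in zip(e[::2],e[1::2]):
        if b-a<8: continue
        z=.126+.045 if 290<a<310 else .053
        c=(wcast(w,a+.5,v,z)+wcast(w,b+.5,v,z))/2; print('  ',a,b,c.round(4),'rack y',((c[:2]-o)@yh).round(4))
"
```

```text
160 [244, 267, 295, 340, 365, 388, 422, 443]
   244 267 [ 0.5538 -0.2285  0.053 ] rack y 0.0765
   295 340 [ 0.574 -0.277  0.171] rack y 0.025
   365 388 [ 0.5718 -0.3268  0.053 ] rack y -0.0234
   422 443 [ 0.5821 -0.3752  0.053 ] rack y -0.0729
190 [245, 269, 295, 340, 364, 387, 421, 442]
   245 269 [ 0.529  -0.2335  0.053 ] rack y 0.0763
   295 340 [ 0.5609 -0.2794  0.171 ] rack y 0.0251
   364 387 [ 0.547  -0.3313  0.053 ] rack y -0.0232
   421 442 [ 0.5566 -0.3807  0.053 ] rack y -0.0736
220 [247, 270, 296, 340, 363, 385, 419, 439]
   247 270 [ 0.5032 -0.2383  0.053 ] rack y 0.0764
   296 340 [ 0.5474 -0.2822  0.171 ] rack y 0.025
   363 385 [ 0.5212 -0.336   0.053 ] rack y -0.0229
   419 439 [ 0.5299 -0.3857  0.053 ] rack y -0.0734
```

play_rows(
  increments=[
    [[-0.1,0,3,-0.007],[-0.1,0,6,-0.007],[-0.1,0,8,-0.007],[-0.1,0,8,-0.007],[-0.1,0,8,-0.007]],
  ],
)

```text
t: 13.1
tool_pos: [0.522, -0.2853, 0.0308]
orientation: [-2.418, 1.993, -0.013]
force: [0.2, 0.4, -0.3]
opening: 0.0196
```

```bash
python3 wl.py w8; python3 -c "
from h import *
inc([.521,-.287,-.008],-79.1)
p,d=read_camera('side');cv2.imwrite('pics/s8.png',cv2.resize(p[200:380,270:450],None,fx=3,fy=3,interpolation=cv2.INTER_CUBIC))"
```

```text
t 13.1 pos [ 0.522  -0.2853  0.0308] yaw -78.99 tilt z [ 0.011  0.001 -1.   ] F [ 0.2  0.4 -0.3] open 0.0196
inc cm [-42.68 -11.19  -2.84] turn -1.335
t 13.15 pos [ 0.5228 -0.286   0.0319] yaw -79.01 tilt z [ 0.013 -0.    -1.   ] F [ 1.  -0.8 -0.3] open 0.0199
inc cm [0.05 0.25 3.99] turn 0.002
```

View pics/w8.png

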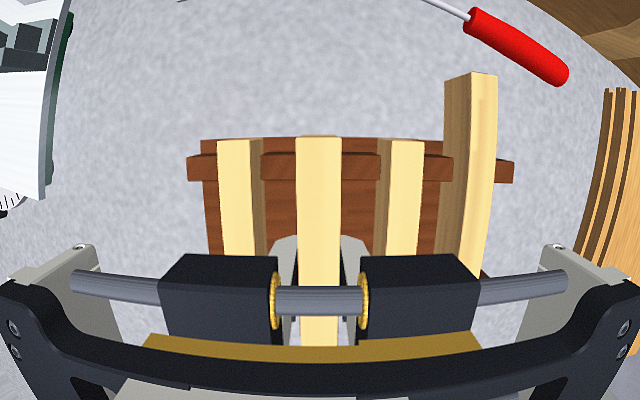

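View pics/s8.png

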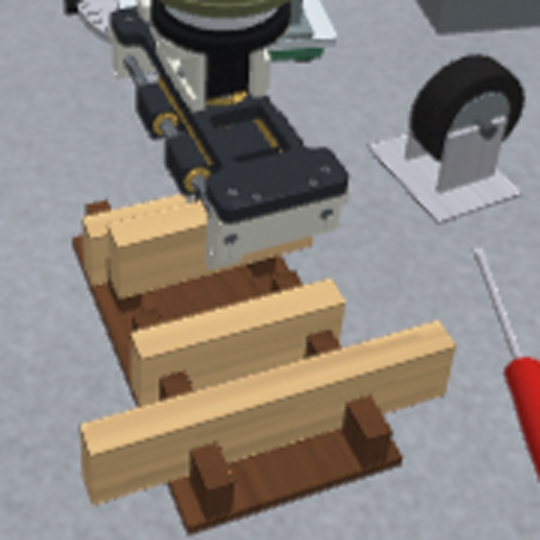

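play_rows(
  increments=[
    [[0,0,1,0],[0,0,2,0],[0,0,2.5,0],[0,0,2.5,0]],
  ],
)

```text
t: 13.6
tool_pos: [0.5224, -0.2859, 0.0059]
orientation: [-2.417, 1.994, -0.014]
force: [-1.1, 0.1, 0.1]
opening: 0.0196
```

play_rows(
  increments=[
    [[0,0,0.4,0],[0,0,0.8,0],[0,0,1.2,0],[0,0,1.2,0]],
  ],
)

```text
t: 14.0
tool_pos: [0.5221, -0.2855, -0.007]
orientation: [-2.417, 1.994, -0.012]
force: [0.1, 0.3, 0.2]
opening: 0.0198
```

play_rows(
  increments=[
    [[0,0,0.1,0],[0,0,0.2,0],[0,0,0.2,0]],
  ],
)

```text
t: 14.3
tool_pos: [0.5226, -0.2859, -0.008]
orientation: [-2.417, 1.994, -0.013]
force: [-1.6, 0.3, 4.5]
opening: 0.0201
```

Contact (4.5 N up). Release.

play_rows(
  increments=[
    [[0,0,0,0],[0,0,0,0],[0,0,0,0]],
  ],
  jaw=3.2,
)

```text
t: 14.6
tool_pos: [0.5226, -0.286, -0.008]
orientation: [-2.417, 1.994, -0.014]
force: [-0.9, -0.2, -0.2]
opening: 0.0313
```

play_rows(
  increments=[
    [[0,0,-1.5,0],[0,0,-4,0],[0,0,-7.5,0],[0,0,-10.5,0],[0,0,-10.5,0]],
  ],
)

```text
t: 15.1
tool_pos: [0.5248, -0.2883, 0.1041]
orientation: [-2.417, 1.993, -0.029]
force: [0.7, 0.3, 0.4]
opening: 0.0319
```

```bash
python3 wl.py w9; python3 -c "
from h import *
inc([.56,-.381,.09],-79.1)
p,d=read_camera('side');cv2.imwrite('pics/s9.png',cv2.resize(p[200:380,270:450],None,fx=3,fy=3,interpolation=cv2.INTER_CUBIC))"
```

```text
t 15.1 pos [ 0.5248 -0.2883  0.1041] yaw -79.04 tilt z [ 0.02  -0.005 -1.   ] F [0.7 0.3 0.4] open 0.0319
inc cm [-43.07 -10.83   4.24] turn -1.336
t 15.15 pos [ 0.5236 -0.2875  0.1014] yaw -79.04 tilt z [ 0.017 -0.003 -1.   ] F [-0.3 -0.8 -0.1] open 0.0319
inc cm [ 9.87 -1.78  1.23] turn 0.001
```

View pics/w9.png

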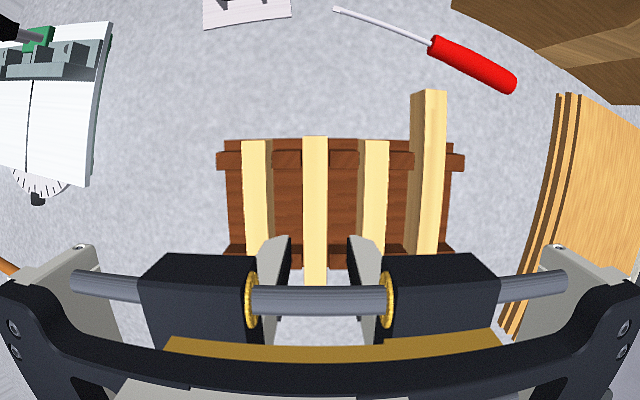

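View pics/s9.png

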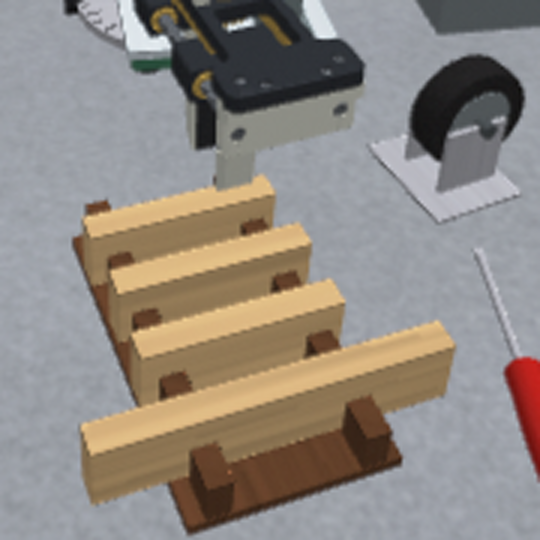

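```bash
python3 -c "
from h import *
inc([.5563,-.3813,.10],-79.1)"
```

```text
t 15.2 pos [ 0.5223 -0.2866  0.099 ] yaw -79.03 tilt z [ 0.014 -0.001 -1.   ] F [ 0.1  1.  -0.7] open 0.0319
inc cm [ 9.94 -1.54 -0.04] turn 0.001
```

play_rows(
  increments=[
    [[2.5,-0.4,0,0],[5.5,-0.9,0,0],[8.5,-1.3,0,0],[9.9,-1.5,0,0],[9.9,-1.5,0,0]],
  ],
  jaw=4,
)

```text
t: 15.7
tool_pos: [0.555, -0.382, 0.0977]
orientation: [-2.416, 1.996, -0.015]
force: [-0.4, 0.5, -0.2]
opening: 0.0399
```

```bash
python3 wl.py w10; python3 -c "
from h import *
inc([.5563,-.3813,-.008],-79.1)
w=np.load('w10.npz');p=cv2.imread('pics/w10.png');hsv=cv2.cvtColor(p,cv2.COLOR_BGR2HSV)
yh=np.array([-np.sin(np.radians(10.9)),np.cos(np.radians(10.9))]);o=np.array([.5246,-.312])
for v in (170,200,230,250):
    m=((hsv[v,:,1]>60)&(hsv[v,:,0]>10)&(hsv[v,:,0]<30)&(hsv[v,:,2]>215)).astype(int);m[:100]=0;m[400:]=0
    e=np.flatnonzero(np.diff(m));
    for a,b in zip(e[::2],e[1::2]):
        if b-a<8: continue
        c=(wcast(w,a+.5,v,.053)+wcast(w,b+.5,v,.053))/2; print('  ',v,a,b,c.round(4),'rack',((c[:2]-o)@[yh[1],-yh[0]]).round(4),((c[:2]-o)@yh).round(4))
s=read_state();print('tcp rack y',((s['tool_pos'][:2]-o)@yh).round(4))
"
```

```text
t 15.7 pos [ 0.555  -0.382   0.0977] yaw -79.13 tilt z [ 0.012  0.    -1.   ] F [-0.4  0.5 -0.2] open 0.0399
inc cm [-52.84  -9.59   3.77] turn -1.337
t 15.75 pos [ 0.5549 -0.3808  0.0978] yaw -79.09 tilt z [ 0.012  0.001 -1.   ] F [-0.2  0.6 -0.9] open 0.0398
inc cm [ 0.06  0.   10.58] turn 0.0
   170 137 154 [ 0.5654 -0.2271  0.053 ] rack 0.0562 0.0756
   170 186 207 [ 0.5731 -0.2765  0.053 ] rack 0.0544 0.0257
   170 242 266 [ 0.5813 -0.3249  0.053 ] rack 0.0532 -0.0234
   170 305 330 [ 0.5903 -0.3742  0.053 ] rack 0.0527 -0.0735
   200 139 157 [ 0.5391 -0.2316  0.053 ] rack 0.0295 0.0762
   200 187 208 [ 0.5482 -0.2802  0.053 ] rack 0.0291 0.0268
   200 245 267 [ 0.5575 -0.3301  0.053 ] rack 0.0289 -0.024
   200 305 330 [ 0.5668 -0.3787  0.053 ] rack 0.0288 -0.0735
   230 143 161 [ 0.5118 -0.2368  0.053 ] rack 0.0017 0.0763
   230 190 211 [ 0.5223 -0.2851  0.053 ] rack 0.0028 0.0268
   230 245 269 [ 0.5325 -0.3344  0.053 ] rack 0.0035 -0.0235
   230 306 329 [ 0.5422 -0.3834  0.053 ] rack 0.0037 -0.0734
   250 147 164 [ 0.4928 -0.2408  0.053 ] rack -0.0178 0.076
   250 193 213 [ 0.5042 -0.2887  0.053 ] rack -0.0157 0.0267
   250 306 329 [ 0.5249 -0.3867  0.053 ] rack -0.0138 -0.0734
tcp rack y -0.0733
```

View pics/w10.png

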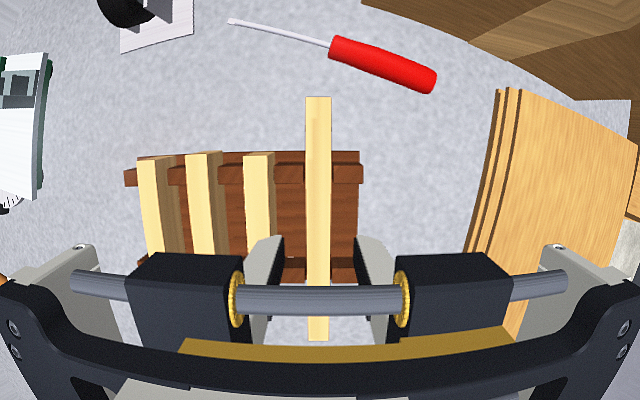

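```bash
python3 -c "
from h import *
w=np.load('w10.npz');d=w['d'];K=w['K']
def P(u,v):
    x=(u-K[0,2])/K[0,0];y=(v-K[1,2])/K[1,1];r=np.hypot(x,y)
    ray=np.array([np.sin(r)*x/r,-np.sin(r)*y/r,-np.cos(r)]);ray*=d[v,u]/np.cos(r)
    return (w['eye']+rot(w['o'])@ray).round(4)
for q in((505,100),(515,100),(500,180),(530,180),(480,230),(500,240),(600,200)): print(q,P(*q))
c=wcast(w,318,97,.053);print('far end',c,(c[:2]-[.5246,-.312])@[.982,.189])
"
```

```text
(505, 100) [ 0.6901 -0.5322  0.0352]
(515, 100) [ 0.6931 -0.5419  0.0382]
(500, 180) [ 0.6151 -0.5438  0.0377]
(530, 180) [ 0.6234 -0.5753  0.0448]
(480, 230) [ 0.5637 -0.5379  0.0364]
(500, 240) [ 0.5596 -0.5595  0.0449]
(600, 200) [ 0.6281 -0.6995  0.0446]
far end [ 0.64593181 -0.36354564  0.053     ] 0.10940571188105806
```

play_rows(
  increments=[
    [[0,0,3,0],[0,0,6.5,0],[0,0,9.5,0],[0,0,10.5,0],[0,0,10.5,0]],
  ],
)

```text
t: 16.25
tool_pos: [0.5544, -0.3784, -0.0096]
orientation: [-2.417, 1.994, -0.006]
force: [0.5, -0.2, -0.0]
opening: 0.0397
```

play_rows(
  increments=[
    [[0,0,0,0],[0,0,0,0],[0,0,0,0],[0,0,0,0],[0,0,0,0]],
  ],
  jaw=1,
  squeeze=35,
)

```text
t: 16.75
tool_pos: [0.5556, -0.3795, -0.0075]
orientation: [-2.417, 1.994, -0.011]
force: [0.4, -0.8, 6.2]
opening: 0.02
```

```bash
python3 -c "
from h import *
inc([.5565,-.3810,-.008],-79.1)"
```

```text
t 16.75 pos [ 0.5556 -0.3795 -0.0075] yaw -79.06 tilt z [ 0.011  0.002 -1.   ] F [ 0.4 -0.8  6.2] open 0.02
inc cm [ 0.17 -0.06  0.05] turn 0.001
```

play_rows(
  increments=[
    [[0,0,-1,0],[0,0,-3,0],[0,0,-6,0],[0,0,-9.5,0],[0,0,-12,0]],
  ],
)

```text
t: 17.25
tool_pos: [0.5548, -0.38, 0.1158]
orientation: [-2.416, 1.994, -0.014]
force: [1.4, 0.0, -0.6]
opening: 0.02
```

play_rows(
  increments=[
    [[0,0,0,0],[0,0,0,0]],
  ],
)

```text
t: 17.45
tool_pos: [0.5553, -0.3803, 0.1167]
orientation: [-2.416, 1.994, -0.017]
force: [-0.3, -0.4, -2.3]
opening: 0.02
```

```bash
python3 wl.py w11; python3 -c "
from h import *
p,d=read_camera('side');cv2.imwrite('pics/s11.png',p)
inc([.5565,.15,.12],-1)"
```

```text
t 17.45 pos [ 0.5553 -0.3803  0.1167] yaw -79.07 tilt z [ 0.014 -0.    -1.   ] F [-0.3 -0.4 -2.3] open 0.02
inc cm [-52.68  -9.56   5.64] turn -1.336
t 17.55 pos [ 0.5538 -0.3791  0.1136] yaw -79.06 tilt z [ 0.01   0.003 -1.   ] F [-0.2  0.2 -1.8] open 0.0193
inc cm [-51.9  -10.31  -0.49] turn -1.362
```

View pics/s11.png

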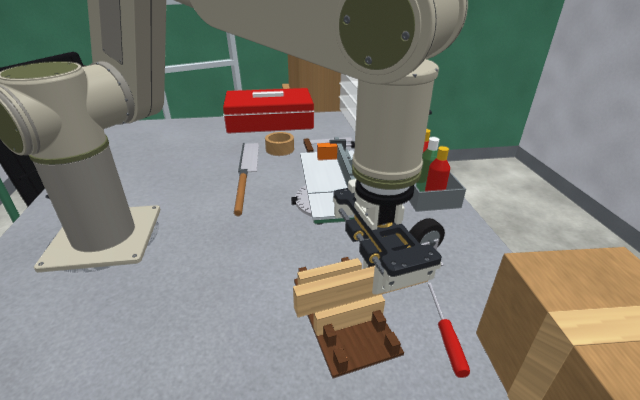

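```bash
python3 -c "
from h import *
inc([.53,-.16,.12],-39)"
```

```text
t 17.55 pos [ 0.5538 -0.3791  0.1136] yaw -79.06 tilt z [ 0.01   0.003 -1.   ] F [-0.2  0.2 -1.8] open 0.0193
inc cm [-21.97  -1.83  -0.6 ] turn -0.699
```

play_rows(
  increments=[
    [[-4,-0.3,-0.3,-0.13],[-8.5,-0.7,-0.6,-0.27],[-13,-1.1,-0.6,-0.41],[-17.5,-1.5,-0.6,-0.55],[-22,-1.8,-0.6,-0.69]],
  ],
)

```text
t: 18.05
tool_pos: [0.5277, -0.1574, 0.1174]
orientation: [-2.953, 1.052, -0.007]
force: [1.1, -0.4, -1.7]
opening: 0.0201
```

```bash
python3 -c "
from h import *
inc([.545,.02,.12],-1)"
```

```text
t 18.05 pos [ 0.5277 -0.1574  0.1174] yaw -39.22 tilt z [ 0.007  0.004 -1.   ] F [ 1.1 -0.4 -1.7] open 0.0201
inc cm [ -9.88 -14.84  -0.17] turn -0.667
```

play_rows(
  increments=[
    [[-2,-3,0,-0.13],[-4,-6,0,-0.27],[-6,-9,0,-0.4],[-8,-12,-0.2,-0.54],[-9.9,-14.8,-0.2,-0.67]],
  ],
)

```text
t: 18.55
tool_pos: [0.5431, 0.0215, 0.1181]
orientation: [-3.137, 0.013, -0.005]
force: [0.6, 0.3, -1.1]
opening: 0.0194
```

```bash
python3 -c "
from h import *
inc([.572,.1565,.12],-1)"
```

```text
t 18.55 pos [0.5431 0.0215 0.1181] yaw -0.49 tilt z [ 0.003  0.005 -1.   ] F [ 0.6  0.3 -1.1] open 0.0194
inc cm [  2.77 -13.52  -0.11] turn 0.009
```

play_rows(
  increments=[
    [[0.8,-4,0,0.01],[1.8,-9,0,0.01],[2.8,-13.2,0,0.01],[2.8,-13.2,0,0.01],[2.8,-13.2,0,0.01]],
  ],
)

```text
t: 19.05
tool_pos: [0.5706, 0.154, 0.1164]
orientation: [-3.138, 0.025, 0.001]
force: [-0.1, -0.2, -1.3]
opening: 0.0196
```

```bash
python3 wl.py w12; python3 -c "
from h import *
inc([.572,.1565,.12],-1)"
```

```text
t 19.05 pos [0.5706 0.154  0.1164] yaw -0.92 tilt z [-0.001  0.004 -1.   ] F [-0.1 -0.2 -1.3] open 0.0196
inc cm [-2.06 -0.05  5.64] turn 0.028
t 19.1 pos [0.5708 0.1529 0.1167] yaw -1.01 tilt z [-0.     0.004 -1.   ] F [ 0.3 -0.5 -0.9] open 0.0197
inc cm [ 0.11 -0.36 -0.33] turn -0.0
```

View pics/w12.png

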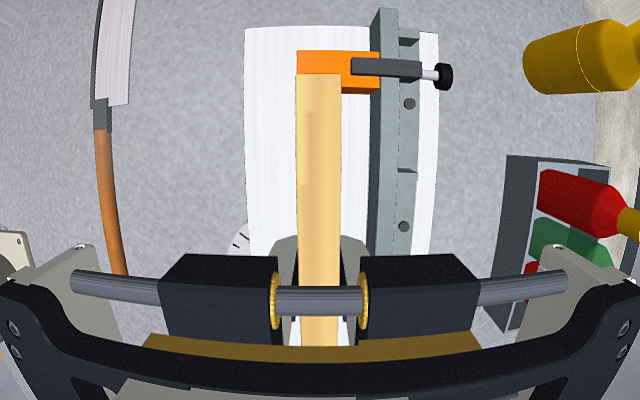

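```bash
python3 -c "
from h import *
w=np.load('w12.npz');p=cv2.imread('pics/w12.png')
print('blank end',wcast(w,312,75,.177),wcast(w,330,75,.177)); print('stop top R edge',wcast(w,360,82,.087),'bottom',wcast(w,360,94,.041))
print(p[66:100,318].tolist()[::2]); print(p[74:100,358].tolist()[::2])
for v in (100,150,200): print(v,wcast(w,298,v,.177),wcast(w,339,v,.177))
"
```

```text
blank end [0.56895862 0.24655496 0.177     ] [0.57658899 0.24644603 0.177     ]
stop top R edge [0.60144988 0.25675641 0.087     ] bottom [0.60745891 0.25289572 0.041     ]
[[34, 146, 250], [31, 143, 250], [26, 140, 250], [34, 151, 253], [129, 181, 227], [128, 191, 234], [120, 188, 232], [124, 190, 233], [125, 191, 231], [122, 190, 233], [124, 190, 233], [128, 189, 233], [120, 188, 232], [127, 192, 233], [124, 193, 233], [127, 192, 235], [122, 189, 233]]
[[28, 22, 14], [11, 158, 255], [27, 149, 252], [26, 149, 251], [17, 143, 251], [22, 148, 251], [15, 144, 255], [1, 32, 94], [0, 40, 101], [0, 33, 94], [215, 212, 218], [251, 248, 246], [248, 246, 245]]
100 [0.56283593 0.23576552 0.177     ] [0.5802322  0.23547825 0.177     ]
150 [0.56236898 0.21417311 0.177     ] [0.57998867 0.21388388 0.177     ]
200 [0.56173338 0.19206415 0.177     ] [0.57989628 0.19176783 0.177     ]
```

play_rows(
  increments=[
    [[0.1,0,3,0],[0.1,0,6,0],[0.1,0,8,0],[0.1,0,8.4,0],[0.1,0,8.4,0]],
  ],
)

```text
t: 19.6
tool_pos: [0.5708, 0.1518, 0.0317]
orientation: [-3.138, 0.03, 0.005]
force: [0.9, -0.0, -0.6]
opening: 0.02
```

```bash
python3 wl.py w13; python3 -c "
from h import *
inc([.572,.1565,.0245],-1)
p,d=read_camera('side');cv2.imwrite('pics/s13.png',cv2.resize(p[70:240,240:420],None,fx=3.3,fy=3.3,interpolation=cv2.INTER_CUBIC))"
```

```text
t 19.6 pos [0.5708 0.1518 0.0317] yaw -1.11 tilt z [-0.003  0.003 -1.   ] F [ 0.9 -0.  -0.6] open 0.02
inc cm [-2.09 -0.29 -2.82] turn 0.024
t 19.65 pos [0.572  0.1522 0.0332] yaw -1.09 tilt z [-0.     0.004 -1.   ] F [-0.3  0.  -0.4] open 0.02
inc cm [-0.   -0.42  0.87] turn -0.002
```

View pics/w13.png

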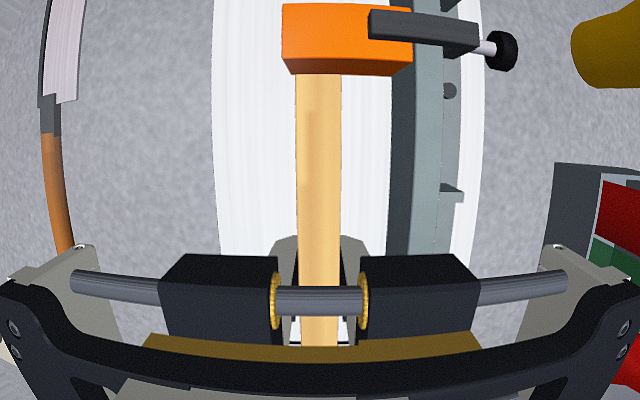

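View pics/s13.png

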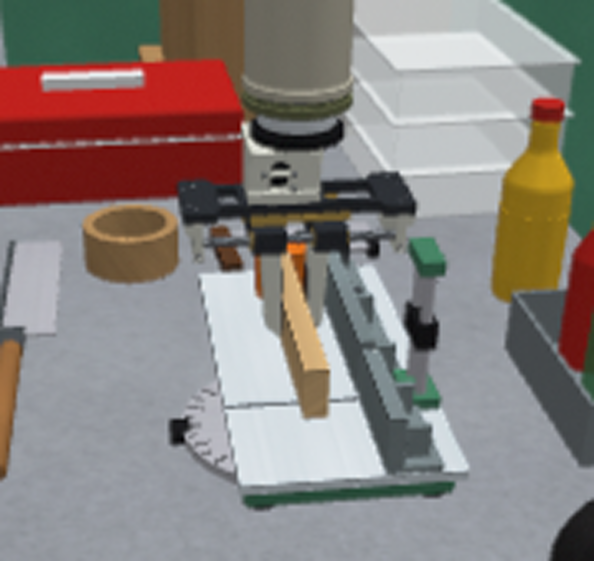

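play_rows(
  increments=[
    [[0,0,0.4,0],[0,0,0.7,0],[0,0,0.8,0],[0,0,0.8,0]],
  ],
)

```text
t: 20.1
tool_pos: [0.5727, 0.1527, 0.026]
orientation: [-3.138, 0.029, -0.002]
force: [-0.2, 0.2, -0.9]
opening: 0.0197
```

play_rows(
  increments=[
    [[0,0,0.1,0],[0,0,0.2,0],[0,0,0.2,0]],
  ],
)

```text
t: 20.4
tool_pos: [0.573, 0.1527, 0.0246]
orientation: [-3.138, 0.029, -0.003]
force: [-1.2, -2.3, 4.5]
opening: 0.0198
```

play_rows(
  increments=[
    [[0,-0.2,-0.05,0],[0,-0.3,-0.05,0],[0,-0.4,-0.05,0],[0,-0.4,-0.05,0]],
  ],
)

```text
t: 20.8
tool_pos: [0.5729, 0.157, 0.0249]
orientation: [-3.138, 0.029, -0.002]
force: [-1.0, -0.6, -1.8]
opening: 0.02
```

play_rows(
  increments=[
    [[0,-0.1,0,0],[0,-0.2,0,0],[0,-0.3,0,0],[0,-0.3,0,0]],
  ],
)

```text
t: 21.2
tool_pos: [0.5729, 0.1599, 0.0249]
orientation: [-3.138, 0.029, -0.002]
force: [0.1, -1.1, -0.2]
opening: 0.0199
```

play_rows(
  increments=[
    [[0,-0.1,0,0],[0,-0.2,0,0],[0,-0.2,0,0]],
  ],
)

```text
t: 21.5
tool_pos: [0.573, 0.1598, 0.0249]
orientation: [-3.141, 0.029, -0.002]
force: [-1.8, -9.8, 1.9]
opening: 0.0195
```

play_rows(
  increments=[
    [[0,-0.1,0,0],[0,-0.2,0,0],[0,-0.2,0,0]],
  ],
)

```text
t: 21.8
tool_pos: [0.5731, 0.1597, 0.0251]
orientation: [3.139, -0.03, 0.001]
force: [-1.8, -11.5, 2.9]
opening: 0.0193
```

play_rows(
  increments=[
    [[0,0,0,0],[0,0,0,0]],
  ],
)

```text
t: 22.0
tool_pos: [0.5732, 0.1596, 0.0253]
orientation: [3.139, -0.031, 0.001]
force: [-0.7, -2.7, 2.5]
opening: 0.0196
```

play_rows(
  increments=[
    [[0,0,0,0],[0,0,0,0],[0,0,0,0]],
  ],
  jaw=3,
)

```text
t: 22.3
tool_pos: [0.5732, 0.1599, 0.0253]
orientation: [3.139, -0.03, 0.001]
force: [-0.6, -0.2, 0.7]
opening: 0.0299
```

```bash
python3 wl.py w14
```

```text
t 22.3 pos [0.5732 0.1599 0.0253] yaw -1.1 tilt z [ 0.001 -0.002 -1.   ] F [-0.6 -0.2  0.7] open 0.0299
inc cm [-2.3   0.54 -3.48] turn 0.024
```

View pics/w14.png

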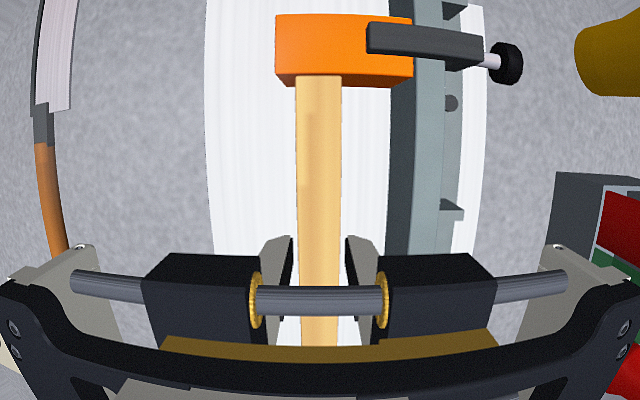

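play_rows(
  increments=[
    [[0,0,-1,0],[0,0,-3,0],[0,0,-6,0],[0,0,-8,0],[0,0,-8,0]],
  ],
)

```text
t: 22.85
tool_pos: [0.576, 0.1606, 0.1102]
orientation: [3.141, -0.03, 0.013]
force: [-0.4, 0.3, 0.7]
opening: 0.0298
```

```bash
python3 wl.py w15; python3 -c "
from h import *
inc([.548,.142,.105],89)
p,d=read_camera('side');cv2.imwrite('pics/s15.png',cv2.resize(p[70:240,240:420],None,fx=3.3,fy=3.3,interpolation=cv2.INTER_CUBIC))"
```

```text
t 22.85 pos [0.576  0.1606 0.1102] yaw -1.1 tilt z [ 0.008 -0.001 -1.   ] F [-0.4  0.3  0.7] open 0.0298
inc cm [-2.63  0.61  5.  ] turn 0.024
t 22.9 pos [0.5748 0.1604 0.1078] yaw -1.1 tilt z [ 0.005 -0.001 -1.   ] F [-0.9 -0.2 -0.5] open 0.0301
inc cm [-2.64  1.89  0.27] turn -1.572
```

View pics/s15.png

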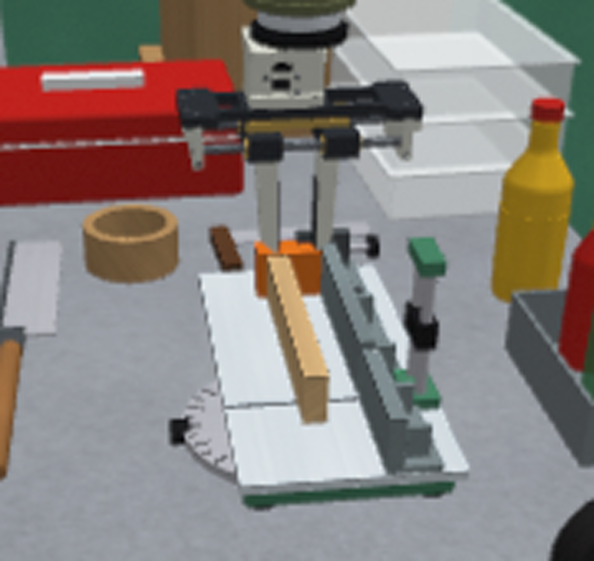

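View pics/w15.png

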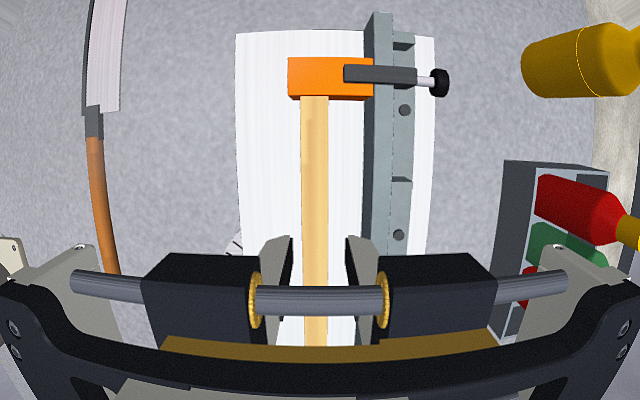

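play_rows(
  increments=[
    [[-1,0.5,0.2,-0.12],[-2,1,0.2,-0.26],[-3,1.5,0.2,-0.4],[-4,1.9,0.2,-0.54],[-4.5,1.9,0.2,-0.68]],
  ],
  jaw=6,
)

```text
t: 23.45
tool_pos: [0.5262, 0.1414, 0.1018]
orientation: [2.967, 1.027, -0.003]
force: [0.1, 0.4, -0.2]
opening: 0.0593
```

play_rows(
  increments=[
    [[0,0,0,-0.14],[0,0,0,-0.28],[0,0,0,-0.42],[0,0,0,-0.56],[0,0,0,-0.7]],
  ],
)

```text
t: 23.95
tool_pos: [0.5249, 0.1412, 0.0999]
orientation: [-2.43, -1.99, 0.008]
force: [-0.2, -0.1, 1.5]
opening: 0.0599
```

```bash
python3 -c "
from h import *
inc([.535,.142,.10],89)"
```

```text
t 23.95 pos [0.5249 0.1412 0.0999] yaw 78.62 tilt z [-0.004 -0.003 -1.   ] F [-0.2 -0.1  1.5] open 0.0599
inc cm [ 0.28  0.98 -0.02] turn -0.181
```

play_rows(
  increments=[
    [[0,0,0,-0.13],[0.1,0.3,0,-0.18],[0.1,0.3,2,-0.18],[0.1,0.3,2,-0.18]],
  ],
)

```text
t: 24.35
tool_pos: [0.5248, 0.141, 0.0757]
orientation: [-2.239, -2.197, 0.017]
force: [-0.6, -0.1, 0.2]
opening: 0.0596
```

```bash
python3 -c "
from h import *
inc([.535,.142,.022],89)"
```

```text
t 24.35 pos [0.5248 0.141  0.0757] yaw 88.93 tilt z [-0.011 -0.004 -1.   ] F [-0.6 -0.1  0.2] open 0.0596
inc cm [0.15 1.08 5.36] turn -0.001
```

play_rows(
  increments=[
    [[0.1,0,2,0],[0.1,0,4,0],[0.1,0,5.2,0],[0.1,0,5.2,0],[0.1,0,5.2,0]],
  ],
)

```text
t: 24.85
tool_pos: [0.5242, 0.1417, 0.024]
orientation: [-2.239, -2.197, 0.017]
force: [0.1, -0.9, 0.5]
opening: 0.0601
```

```bash
python3 -c "
from h import *
inc([.587,.142,.022],89)
p,d=read_camera('side');cv2.imwrite('pics/s16.png',cv2.resize(p[70:240,240:420],None,fx=3.3,fy=3.3,interpolation=cv2.INTER_CUBIC))"
```

```text
t 24.85 pos [0.5242 0.1417 0.024 ] yaw 88.92 tilt z [-0.011 -0.004 -1.   ] F [ 0.1 -0.9  0.5] open 0.0601
inc cm [0.15 6.28 0.13] turn -0.001
```

View pics/s16.png

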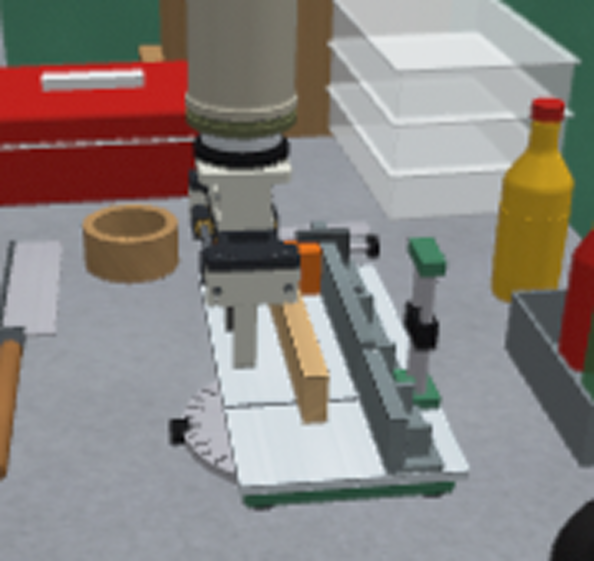

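play_rows(
  increments=[
    [[0,0.8,0,0],[0,1.6,0,0],[0,2.4,0,0],[0,2.8,0,0],[0,3.2,0,0]],
  ],
)

```text
t: 25.4
tool_pos: [0.5571, 0.1413, 0.0244]
orientation: [-2.239, -2.197, 0.016]
force: [-2.6, -0.2, 1.8]
opening: 0.0598
```

play_rows(
  increments=[
    [[0,0.4,0,0],[0,0.8,0,0],[0,1.2,0,0],[0,1.6,0,0],[0,1.8,0,0]],
  ],
)

```text
t: 25.9
tool_pos: [0.5755, 0.1409, 0.0241]
orientation: [-2.239, -2.197, 0.016]
force: [-1.1, -0.4, 0.9]
opening: 0.0599
```

```bash
python3 wl.py w17;python3 -c "
from h import *
inc([.587,.142,.022],89)
p,d=read_camera('side');cv2.imwrite('pics/s17.png',cv2.resize(p[70:240,240:420],None,fx=3.3,fy=3.3,interpolation=cv2.INTER_CUBIC))"
```

```text
t 25.9 pos [0.5755 0.1409 0.0241] yaw 88.91 tilt z [-0.011 -0.004 -1.   ] F [-1.1 -0.4  0.9] open 0.0599
inc cm [ 1.35 -2.61 -3.57] turn 1.595
t 25.95 pos [0.5757 0.1408 0.0241] yaw 88.91 tilt z [-0.01  -0.004 -1.   ] F [-0.4  0.  -0.2] open 0.0597
inc cm [0.14 1.13 0.2 ] turn -0.002
```

View pics/s17.png

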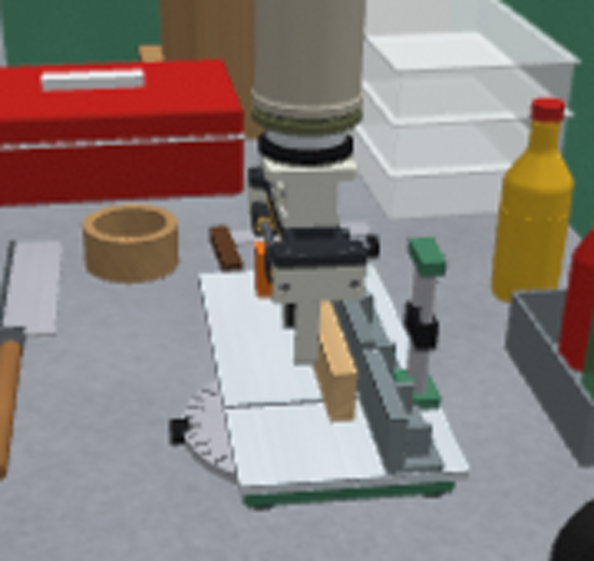

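View pics/w17.png

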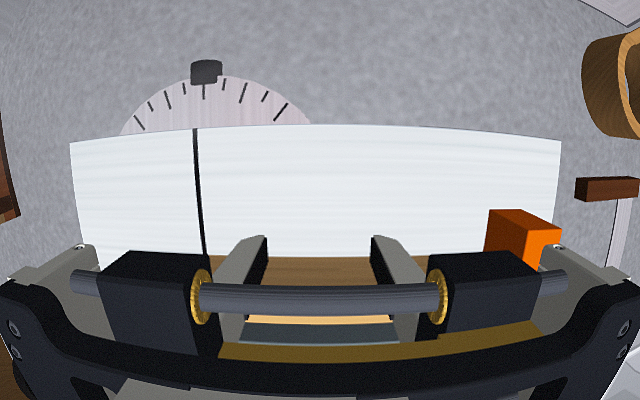

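play_rows(
  increments=[
    [[0,0.3,0,0],[0,0.5,0,0],[0,0.7,0,0],[0,0.7,0,0]],
  ],
)

```text
t: 26.4
tool_pos: [0.5828, 0.1407, 0.024]
orientation: [-2.24, -2.197, 0.016]
force: [-1.0, 1.0, -0.3]
opening: 0.06
```

play_rows(
  increments=[
    [[0,0.1,0,0],[0,0.2,0,0],[0,0.3,0,0],[0,0.3,0,0]],
  ],
)

```text
t: 26.8
tool_pos: [0.5842, 0.1406, 0.0239]
orientation: [-2.237, -2.196, 0.02]
force: [-9.2, -0.3, 7.2]
opening: 0.0599
```

play_rows(
  increments=[
    [[0,0.1,0.1,0],[0,0.3,0.2,0],[0,0.4,0.3,0],[0,0.4,0.3,0]],
  ],
)

```text
t: 27.2
tool_pos: [0.5837, 0.1409, 0.0213]
orientation: [-2.232, -2.193, 0.03]
force: [-28.2, -1.2, 23.4]
opening: 0.0598
```

```bash
python3 -c "
from h import *
for k in range(3): 
    s=read_state();print(s['t'],s['tool_pos'].round(4),s['force'].round(2),s['wrist_torque'].round(2),s['dq'].round(4).max())
p,d=read_camera('side');cv2.imwrite('pics/s18.png',cv2.resize(p[110:210,300:400],None,fx=6,fy=6,interpolation=cv2.INTER_CUBIC))
p,d=read_camera('top');cv2.imwrite('pics/t18.png',cv2.resize(p[130:230,210:360],None,fx=5,fy=5,interpolation=cv2.INTER_CUBIC));cv2.imwrite('pics/t18f.png',p);np.save('t18.npy',d)
s=read_state();print(s['t'],s['tool_pos'].round(4),s['force'].round(2))"
```

```text
27.2 [0.5837 0.1409 0.0213] [-28.2   -1.21  23.36] [-0.01  3.96  0.14] 0.0027
27.2 [0.5837 0.1409 0.0213] [-28.2   -1.21  23.36] [-0.01  3.96  0.14] 0.0027
27.2 [0.5837 0.1409 0.0213] [-28.2   -1.21  23.36] [-0.01  3.96  0.14] 0.0027
27.3 [0.5837 0.1409 0.0214] [-26.42  -1.52  22.  ]
```

View pics/s18.png

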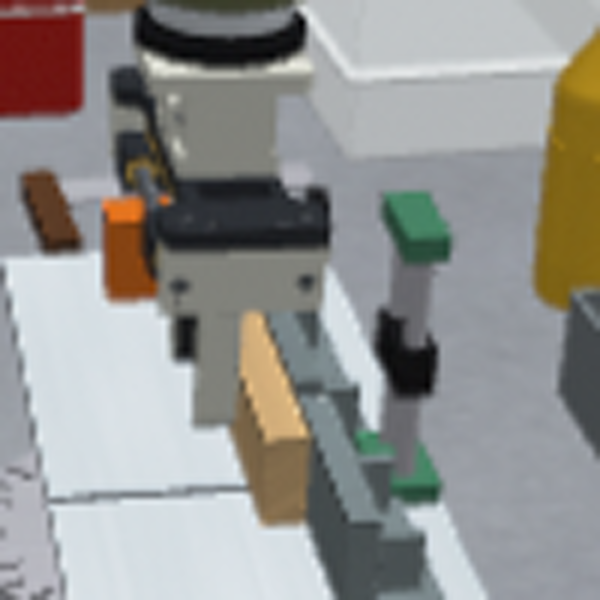

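View pics/t18.png

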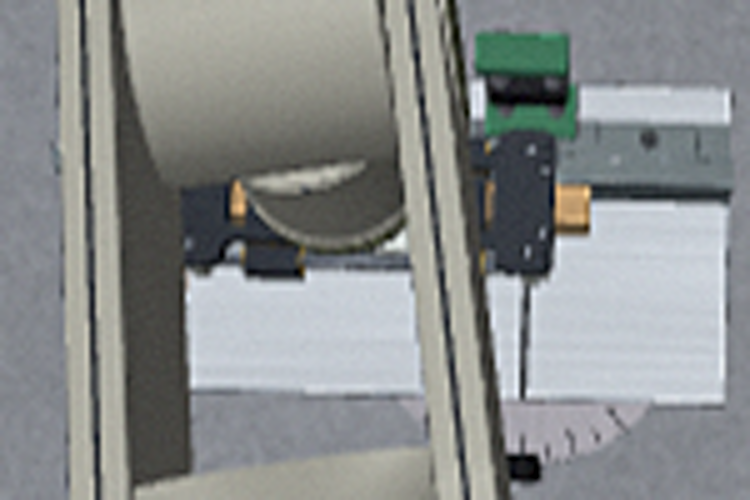

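```bash
python3 -c "
from h import *
p=cv2.imread('pics/t18f.png');cp=camera_params('top');hsv=cv2.cvtColor(p,cv2.COLOR_BGR2HSV);C=cloud(cp,np.load('t18.npy'))
m=((hsv[...,0]>8)&(hsv[...,0]<28)&(hsv[...,1]>70)&(hsv[...,2]>140)).astype(np.uint8)
for box in ((318,332,160,182),(254,262,160,182)):
    u0,u1,v0,v1=box;ys,xs=np.where(m[v0:v1,u0:u1]);ys+=v0;xs+=u0
    if len(xs)==0: continue
    print('cols',xs.min(),xs.max(),'rows',ys.min(),ys.max(),'z',np.percentile(C[ys,xs,2],[10,50,90]).round(4))
    for u in range(xs.min(),xs.max()+1):
        r=ys[xs==u]; zz=C[r,u,2]; r2=r
        if len(r2)>3: print(u,r2.min(),r2.max(),'back',cast(cp,u,r2.min()-.5,.085).round(4)[:2],'front',cast(cp,u,r2.max()+.5,.085).round(4)[:2],'fence x at y',(0.6152+0.0175*(cast(cp,u,r2.min()-.5,.085)[1]-.1159)).round(4))
print('end y',cast(cp,xs.max()+.5,170,.085))
v=p[168,314:336].tolist();print(v)
"
```

```text
cols 321 327 rows 167 174 z [0.0821 0.0846 0.0868]
321 167 174 back [0.6129 0.0477] front [0.5914 0.0474] fence x at y 0.614
322 167 174 back [0.6129 0.0451] front [0.5914 0.0448] fence x at y 0.614
323 167 174 back [0.6129 0.0424] front [0.5915 0.0422] fence x at y 0.6139
324 167 174 back [0.6129 0.0398] front [0.5915 0.0395] fence x at y 0.6139
325 167 174 back [0.613  0.0371] front [0.5915 0.0369] fence x at y 0.6138
326 167 174 back [0.613  0.0345] front [0.5915 0.0342] fence x at y 0.6138
327 167 174 back [0.613  0.0318] front [0.5916 0.0316] fence x at y 0.6137
cols 256 258 rows 166 180 z [0.0834 0.0853 0.2874]
257 166 172 back [0.6139 0.2175] front [0.5951 0.2169] fence x at y 0.617
258 168 180 back [0.6085 0.2146] front [0.5737 0.2136] fence x at y 0.6169
end y [0.6018355  0.21312739 0.085     ]
[[66, 56, 51], [62, 57, 48], [70, 60, 57], [65, 59, 51], [67, 61, 58], [69, 62, 56], [33, 21, 12], [126, 182, 224], [123, 176, 217], [126, 176, 218], [122, 174, 214], [122, 172, 214], [121, 175, 217], [155, 213, 249], [70, 77, 79], [56, 51, 41], [54, 50, 42], [59, 59, 51], [57, 52, 48], [51, 49, 42], [59, 56, 48], [57, 53, 47]]
```

```bash
python3 -c "
from h import *
cp=camera_params('wrist');p,d=read_camera('wrist');cv2.imwrite('pics/w19.png',p);np.savez('w19.npz',d=d,eye=cp['eye'],o=cp['orientation'],K=cp['K'])
p,d=read_camera('side');cv2.imwrite('pics/s19.png',p)
for i in range(4): read_camera('side')
s=read_state();print(s['t'],s['tool_pos'].round(4),s['force'].round(2))"
```

```text
27.6 [0.5837 0.1409 0.0213] [-2.737e+01 -2.000e-02  2.206e+01]
```

View pics/w19.png

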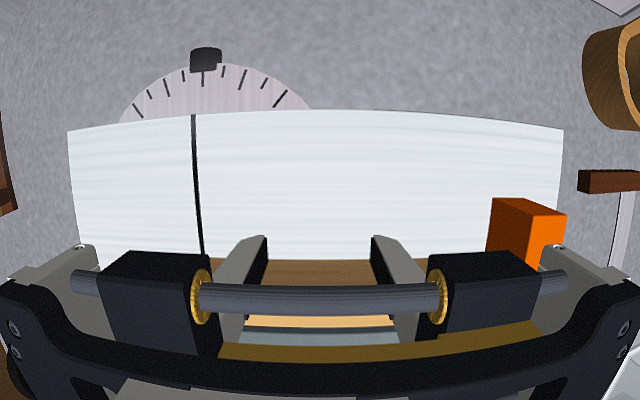

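View pics/s19.png

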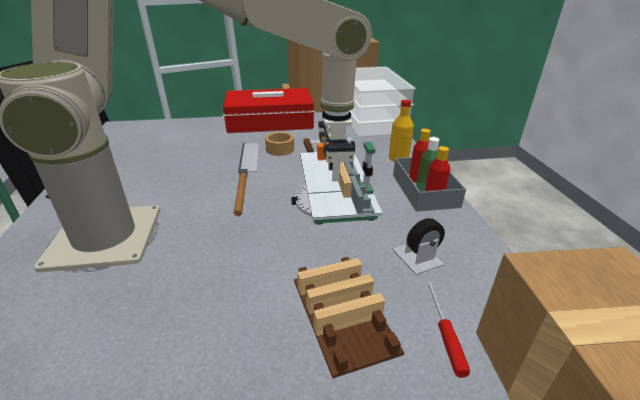

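```bash
python3 -c "
from h import *
p=cv2.imread('pics/w19.png');cv2.imwrite('pics/w19c.png',cv2.resize(p[240:350,230:410],None,fx=4.4,fy=5,interpolation=cv2.INTER_CUBIC))
w=np.load('w19.npz');hsv=cv2.cvtColor(p,cv2.COLOR_BGR2HSV)
B=[];F=[]
for u in range(256,395,6):
    m=np.where((hsv[300:345,u,0]>8)&(hsv[300:345,u,0]<28)&(hsv[300:345,u,1]>70)&(hsv[300:345,u,2]>190))[0]+300
    if len(m)<3: continue
    B.append(wcast(w,u,m.max()+.5,.085)[:2]);F.append(m.max())
B=np.array(B);k=np.polyfit(B[:,1],B[:,0],1);print(F);print('back edge: angle deg',np.degrees(np.arctan(k[0])),'x at y=.142',np.polyval(k,.142),B[0],B[-1],'fence',.6152+.0175*(.142-.1159))
"
```

```text
[np.int64(325), np.int64(325), np.int64(325), np.int64(325), np.int64(326), np.int64(326), np.int64(326), np.int64(326), np.int64(326), np.int64(326), np.int64(326), np.int64(326), np.int64(326), np.int64(326), np.int64(326), np.int64(326), np.int64(326), np.int64(326), np.int64(326), np.int64(325), np.int64(325), np.int64(325), np.int64(324)]
back edge: angle deg 0.9355660895240774 x at y=.142 0.6126821275229861 [0.6124075  0.10878682] [0.61302785 0.1772262 ] fence 0.61565675
```

View pics/w19c.png

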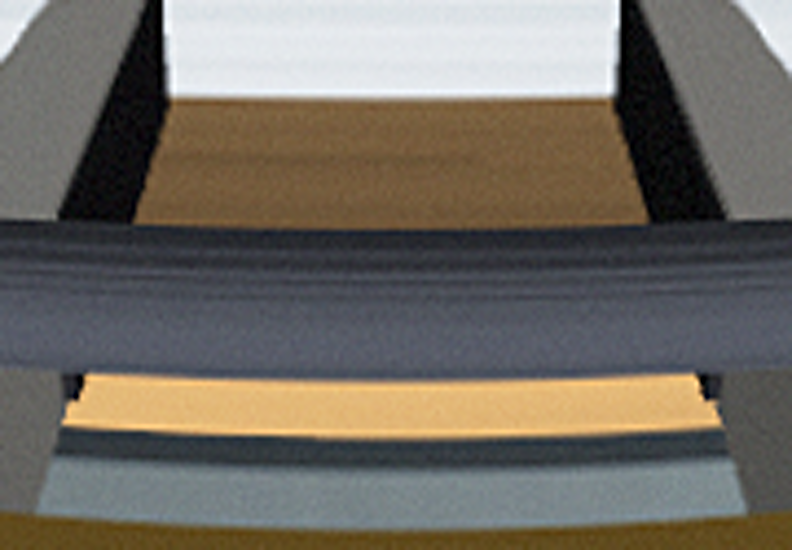

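```bash
python3 -c "
from h import *
print(close_job());s=read_state();print(s['t'],s['tool_pos'].round(4),s['force'].round(2))"
```

```text
the job is handed in; nothing more can be done
None
the job is handed in; nothing more can be done
```

The sawn strip stands released in the free rack slot. The blank is held on the bed against the fence and the stop with one diagonal push. I handed the job in at about 27.6 s without letting go; it reports no verdict.

**What I did**
- **Strip:** I lifted it off the bed and re-gripped it at its middle so the fingers would clear the rack teeth. I lowered it into slot y = +25 and let go. The side and wrist views show it upright and level with its neighbours.
- **Blank:** I took it from slot y = -75, set it on the bed and slid it to the stop until about 10 N built up. After releasing it, I pushed it to the fence with both fingers, then pressed down and back together.

**Last checks**
- **Push:** it stayed steady for 0.4 s at about 27 N toward the fence and 22 N down. These are wrist readings; the contact forces on the fence and bed themselves were not measured.
- **Fence:** the blank's back edge lies at 0.94°, against about 1.0° for the fence. The wrist close-up shows no gap. The calibrated edge came out 1–3 mm short of the fence plane, about the calibration error.
- **Stop:** the visible far end of the blank puts its stop end about 1–2 mm from the stop face, also within measuring error. I felt the contact, but that end was hidden in the last pictures.
- **Other things:** the last side view showed nothing else disturbed, but I did not measure their positions.

**What disagreed or failed**
- **Fingertips:** both cameras put the fingertips about 28 mm behind the reported TCP, while `tips_ahead` says 11 mm ahead. I worked from the camera value.
- **Grips:** because of that, the first and third closings shut above the strip and missed. The second held only its top edge, so I set it down and re-gripped.

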